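# Load the swing tray and log it in with the reader pen

## Task

Log the agar dishes in: first lay every dish on the bench flat between the studs of a place on the swing tray, then push the tray round on its pin by the rubber bumper on its free corner until its pointer stands opposite the first notch. Then take the reader pen from its forked rest and draw its tip slowly (about 2 cm a second) down in the tray's groove, from the end by the pointer to the end by the bumper, without shifting the tray, and hang the pen back in its rest; last, push the tray on by its bumper to the second notch for hand-over. Leave the tape roll, note pad and blue pen alone.

Things in the scene. Friction and masses are not known exactly. Their poses are not given: they have to be found in the camera images.
- tray (a joint): Angle (rad) of the swing tray, a flat plate (180 x 208 x 10 mm, top 17 mm above the bench) on a fixed pin near one corner; grows anticlockwise from above. Starts at 0 to 0.2 (loading); its pointer stands opposite notch 1 (reading) at 0.50, notch 2 (hand-over) at 0.85. No stops there: it can be pushed past, to 1.1, and back. Stiff (0.25 N m, 1 to 2 N at the corner), stays where left.
- tray_pin (a point): On the pin axis, at the height of the tray's top. Turns with the tray: x and y run along the tray's two edges, z up. In this frame the plate spans x -50 to 130 mm, y -50 to 158 mm; the head of the pin stands 13 mm above the tray's top.
- bumper_side (a point): Middle of the outer face of one leg of the black rubber bumper, an L-shaped upstand on the tray's free corner (far from the pin), 5 to 37 mm above the bench. This face, 46 mm long, looks along +x of tray_pin, at x 137, y 140 mm from the pin. Pushed along -x the value grows. The other leg's face looks along +y, at x 112, y 165 mm; pushed along -y the value falls.
- tray_pointer (a point): Tip of the small steel pointer on the tray's edge, 17 mm above the bench, 176 mm from the pin.
- notch_2 (a point): The second notch (hand-over), in a like block, 66 mm farther along the arc, the last that the pointer comes to.
- notch_1 (a point): First notch (reading), 7 mm wide, in a small fixed steel index block (20 mm high, 23 mm wide) just outside the tray's sweep, 184 mm from the pin, the first that the pointer comes to. A sharps bin 19 cm tall stands behind the tray, its front at x = 0.71 m; wall cabinets hang 0.57 m above the bench right of y = 0.04 m, their fronts at x = 0.60 m.
- place_1 (a point): Centre of one of the tray's three dish places, on the tray's top. Six studs 5 mm high and 8 mm wide stand round it, their inner sides 35 mm from the centre. Places next to one another are 90 mm apart. Any dish may go in any place.
- place_2 (a point): Centre of one of the tray's three dish places, on the tray's top. Six studs 5 mm high and 8 mm wide stand round it, their inner sides 35 mm from the centre. Places next to one another are 90 mm apart. Any dish may go in any place.
- place_3 (a point): Centre of one of the tray's three dish places, on the tray's top. Six studs 5 mm high and 8 mm wide stand round it, their inner sides 35 mm from the centre. Places next to one another are 90 mm apart. Any dish may go in any place.
- groove_1 (a point): Point 1 of 5, 30 mm apart, on the floor and centre line of the straight groove along the tray's edge (10 mm wide, 4 mm deep, between two black strips on the tray's top, floor at the height of the tray's top). Point 1 is near the end by the pointer, point 5 near the end by the rubber bumper; the groove runs about 10 mm past each.
- groove_2 (a point): Point 2 of 5, 30 mm apart, on the floor and centre line of the straight groove along the tray's edge (10 mm wide, 4 mm deep, between two black strips on the tray's top, floor at the height of the tray's top). Point 1 is near the end by the pointer, point 5 near the end by the rubber bumper; the groove runs about 10 mm past each.
- groove_3 (a point): Point 3 of 5, 30 mm apart, on the floor and centre line of the straight groove along the tray's edge (10 mm wide, 4 mm deep, between two black strips on the tray's top, floor at the height of the tray's top). Point 1 is near the end by the pointer, point 5 near the end by the rubber bumper; the groove runs about 10 mm past each.
- groove_4 (a point): Point 4 of 5, 30 mm apart, on the floor and centre line of the straight groove along the tray's edge (10 mm wide, 4 mm deep, between two black strips on the tray's top, floor at the height of the tray's top). Point 1 is near the end by the pointer, point 5 near the end by the rubber bumper; the groove runs about 10 mm past each.
- groove_5 (a point): Point 5 of 5, 30 mm apart, on the floor and centre line of the straight groove along the tray's edge (10 mm wide, 4 mm deep, between two black strips on the tray's top, floor at the height of the tray's top). Point 1 is near the end by the pointer, point 5 near the end by the rubber bumper; the groove runs about 10 mm past each.
- dish_1_mid (a point): Centre, half-way up (8 mm above its underside), of a closed round agar dish, 62 mm across and 16 mm high, about 22 g; z up when it lies right way up. Two or three dishes are there. Grip it across the rim, from 5 mm up so as to clear the studs.
- dish_2_mid (a point): Centre, half-way up (8 mm above its underside), of a closed round agar dish, 62 mm across and 16 mm high, about 22 g; z up when it lies right way up. Two or three dishes are there. Grip it across the rim, from 5 mm up so as to clear the studs.
- dish_3_mid (a point): Centre, half-way up (8 mm above its underside), of a closed round agar dish, 62 mm across and 16 mm high, about 22 g; z up when it lies right way up. Two or three dishes are there. Grip it across the rim, from 5 mm up so as to clear the studs.
- pen_head (a point): Grip point of the reader pen, on its axis, 100 mm above its tip: middle of its round ribbed head, 16 mm across and 50 mm long (75 to 125 mm above the tip). z along the pen, up when it hangs. The pen weighs about 60 g.
- pen_collar (a point): On the pen's axis, underside of its collar (36 mm across, 5 mm thick), 70 mm above the tip. The pen hangs by this collar on the fork of the rest.
- pen_tip (a point): The pen's blunt steel tip, 6 mm across. The shaft above it is 12 mm across up to the collar.
- rest_point (a point): On the fixed pen rest, a fork on a post: the place for the middle of the collar's underside, on top of the two prongs, 80 mm above the bench. The slot between the prongs is 20 mm wide, runs along x of this point and is open towards -x, where each prong ends in a lip 4 mm high. The pen can be lifted straight up out of it and lowered straight down into it.
- tape: Bystander: roll of label tape, 69 mm across, 19 mm high, to be left alone.
- pad: Bystander: sticky note pad, 76 mm square, 10 mm high, to be left alone.
- pen_blue: Bystander: slim pen lying on the bench, 142 mm long, 10 mm thick, to be left alone.

How it is judged:
On the way, in this order (a step that is already met when the one before it is completed fails the run):
1. every dish that is there lies flat between the studs of a place on the tray (((horizontal distance between dish_1_mid and place_1 below 0.008 m and z of dish_1_mid in the frame of place_1 below 0.0105 m) or (horizontal distance between dish_1_mid and place_2 below 0.008 m and z of dish_1_mid in the frame of place_2 below 0.0105 m) or (horizontal distance between dish_1_mid and place_3 below 0.008 m and z of dish_1_mid in the frame of place_3 below 0.0105 m)) and angle between each of dish_1_mid, dish_2_mid, dish_3_mid's own z axis and vertical below 0.06 rad and ((horizontal distance between dish_2_mid and place_1 below 0.008 m and z of dish_2_mid in the frame of place_1 below 0.0105 m) or (horizontal distance between dish_2_mid and place_2 below 0.008 m and z of dish_2_mid in the frame of place_2 below 0.0105 m) or (horizontal distance between dish_2_mid and place_3 below 0.008 m and z of dish_2_mid in the frame of place_3 below 0.0105 m)) and ((horizontal distance between dish_3_mid and place_1 below 0.008 m and z of dish_3_mid in the frame of place_1 below 0.0105 m) or (horizontal distance between dish_3_mid and place_2 below 0.008 m and z of dish_3_mid in the frame of place_2 below 0.0105 m) or (horizontal distance between dish_3_mid and place_3 below 0.008 m and z of dish_3_mid in the frame of place_3 below 0.0105 m)) and value of joint tray below 0.4 rad), for 0.2 s.
2. the tray is being swung by a push on its corner bumper ((contact force between anything else and tray_c0 above 0.2 N or contact force between anything else and tray_c1 above 0.2 N) and value of joint tray above 0.25 rad).
3. the tray stands at the reading heading, pointer opposite the first notch (within 0.04 rad) (value of joint tray between 0.46 and 0.54 rad), for 0.3 s.
4. the pen's tip passes groove point 1, within 5 mm of it, slowly enough to stay there 0.15 s, the tray still at the reading heading (distance between pen_tip and groove_1 below 0.005 m and value of joint tray between 0.45 and 0.55 rad), for 0.15 s.
5. the pen's tip passes groove point 2, within 5 mm of it, slowly enough to stay there 0.15 s, the tray still at the reading heading (distance between pen_tip and groove_2 below 0.005 m and value of joint tray between 0.45 and 0.55 rad), for 0.15 s.
6. the pen's tip passes groove point 3, within 5 mm of it, slowly enough to stay there 0.15 s, the tray still at the reading heading (distance between pen_tip and groove_3 below 0.005 m and value of joint tray between 0.45 and 0.55 rad), for 0.15 s.
7. the pen's tip passes groove point 4, within 5 mm of it, slowly enough to stay there 0.15 s, the tray still at the reading heading (distance between pen_tip and groove_4 below 0.005 m and value of joint tray between 0.45 and 0.55 rad), for 0.15 s.
8. the pen's tip passes groove point 5, within 5 mm of it, slowly enough to stay there 0.15 s, the tray still at the reading heading (distance between pen_tip and groove_5 below 0.005 m and value of joint tray between 0.45 and 0.55 rad), for 0.15 s.
9. the pen hangs back in its rest, the tray still at the reading heading (horizontal distance between pen_collar and rest_point below 0.012 m and z of pen_collar in the frame of rest_point between -0.006 and 0.006 m and angle between pen_collar's own z axis and vertical below 0.15 rad and value of joint tray between 0.45 and 0.55 rad), for 0.2 s.
10. the tray is being swung on by a push on its corner bumper ((contact force between anything else and tray_c0 above 0.2 N or contact force between anything else and tray_c1 above 0.2 N) and value of joint tray above 0.6 rad).
At the end, for the whole second after the job is handed in: Every dish there lies flat (0.06 rad) between the studs of a place, within 8 mm of its centre; the tray joint is within 0.05 rad of 0.85 (second notch); the pen hangs upright (0.15 rad) in its rest, collar within 12 mm of the rest point sideways and 6 mm in height (((horizontal distance between dish_1_mid and place_1 below 0.008 m and z of dish_1_mid in the frame of place_1 below 0.0105 m) or (horizontal distance between dish_1_mid and place_2 below 0.008 m and z of dish_1_mid in the frame of place_2 below 0.0105 m) or (horizontal distance between dish_1_mid and place_3 below 0.008 m and z of dish_1_mid in the frame of place_3 below 0.0105 m)) and angle between each of dish_1_mid, dish_2_mid, dish_3_mid's own z axis and vertical below 0.06 rad and ((horizontal distance between dish_2_mid and place_1 below 0.008 m and z of dish_2_mid in the frame of place_1 below 0.0105 m) or (horizontal distance between dish_2_mid and place_2 below 0.008 m and z of dish_2_mid in the frame of place_2 below 0.0105 m) or (horizontal distance between dish_2_mid and place_3 below 0.008 m and z of dish_2_mid in the frame of place_3 below 0.0105 m)) and ((horizontal distance between dish_3_mid and place_1 below 0.008 m and z of dish_3_mid in the frame of place_1 below 0.0105 m) or (horizontal distance between dish_3_mid and place_2 below 0.008 m and z of dish_3_mid in the frame of place_2 below 0.0105 m) or (horizontal distance between dish_3_mid and place_3 below 0.008 m and z of dish_3_mid in the frame of place_3 below 0.0105 m)) and value of joint tray between 0.8 and 0.9 rad and horizontal distance between pen_collar and rest_point below 0.012 m and z of pen_collar in the frame of rest_point between -0.006 and 0.006 m and angle between pen_collar's own z axis and vertical below 0.15 rad); the robot touches nothing.
It fails at once if a bystander is shifted more than 3 cm (distance of any of tape, pad, pen_blue from where it was at the start of the episode above 0.03 m).
It fails at once if a dish is turned over (angle between any of dish_1_mid, dish_2_mid, dish_3_mid's own z axis and vertical above 1.2 rad).
Of dish_1, dish_2, dish_3 only 2 to 3 are there at a start; the rules pass over those that are not, and their reading is None.
At some moment in a run one of dish_1, dish_2, dish_3 may be knocked a few centimetres aside while the robot is not near it.
It also fails if it takes over 208 s, if anything falls off the work surface, if the arm or the gripper's body presses on something with over 40 N, if the wrist force passes 120 N, or if a joint passes its speed limit or range.

## Robot

A 6-joint arm with a two-finger parallel gripper is mounted at the origin on a cart in front of the work surface, level with it; the furniture and walls round the work are solid. World frame = base frame: x ahead of the robot, y to its left, z up, the work surface at z = 0. Lengths are in m, angles in rad, forces in N, time in s.
With the tool pointing down it reaches from about 0.35 to 0.975 m from the base axis. Payload 4.9 kg.
Tool frame: the origin (TCP) lies on the mounting face of the last link; the fingertips stand 173 mm ahead of it and the grasp point (between the pads) lies ctrl.pinch_z ahead of it (ctrl.pinch_z is the distance from the TCP to the grasp point, in m); z points along the fingers, y is the line along which they close (so a half turn about z gives the same grasp; the last joint's range is limited). The gripper opens to 85 mm and grips with 20 to 120 N. Pads are 22 mm wide; open, the fingers measure 114 mm over their backs; the gripper's body (76 mm by 85 mm) begins 54 mm behind the grasp point. The pads swing forward as they close: fully open they stand 13 mm farther back than shut.
Start: joints at [1.218, 0.053, 1.613, -0, 1.476, -0.119], TCP at [0.145, 0.608, 0.405] pointing down, gripper open.
Joint ranges: [-3.01, 3.01], [-1.01, 2.22], [0.06, 2.58], [-1.02, 4.17], [0.09, 2.62], [-3.14, 3.14]. Speed limits (rad/s): [2.57, 2.57, 3.14, 3.14, 3.14, 3.14].

## Interface

Orientations are given as a rotation vector (axis times angle).
In Python, from station import telemetry, eyes, ctrl gives the robot as it stands.
- The arm moves only by the tool apply_moves, never from a script. Its argument "plan" is a list of rows, each a list of 5 numbers: the finger opening in m, from 0 to 0.0854, then the shift along the tool's x, y, z in m, then the turn about the tool's z in rad. In form: [[jaw, x, y, z, roll], ...]. A call has 1 to 12 rows; each row is the pose to reach, as a shift and turn from the pose commanded when the call began, along the tool's axes at that moment; what a row does not reach only later rows make up. A row lasts 1/12 s, in which the tool goes at most 41.7 mm and 7.16 degrees, less where a joint would pass 70% of its speed; a pose out of reach is approached as far as the arm can. A call with a gripper value outside its range is refused whole. The fingers move at their own pace and stop on an object; "newtons" is the grip in N (left out, the last holds). Time passes only in rows, so rows that repeat a pose let the fingers close. It gives the time, the measured TCP pose, the force, the opening and the grip force at its end, in the units of the state.
- telemetry.get_obs(): the state, without advancing time (a new reading comes with each control period).
- eyes.get_image(name): name is "scene" or "side" or "wrist"; returns a dict with "img" (384x512x3 uint8, blue, green, red), "range_z" (384x512 float32, m along the optical axis (not along the pixel's ray), 0 where there is no reading), "K" (3x3 intrinsics, pixels), "pose" (4x4, takes a point from camera to world coordinates); the wrist camera has in their place "hand_eye" (4x4, takes a point from camera to tool coordinates, whose origin is the TCP and whose axes are the flange's). Camera axes: x right, y down, z forward; pixel columns grow to the right and rows downward; lengths in m; the calibration is good to about 2 mm. A picture is of the moment at which its call begins: read the wrist's pose just before it.
- ctrl.finish_job(): hands the job in; it is judged then, once.
Trained networks look in a picture, given as the dict that the camera call returned (one of the last four; its "shot" number tells which), for a name from the list of things; names that differ only in an ending like _2 or _b are one class to them, and where a whole thing is asked for, a point or a joint stands for the part that bears it (a point fixed in the world has none). Each returns a list of dicts, best first, with "confidence" (0 to 1); they miss things now and then, are a little off and sometimes report something else, mostly with a low value. They report only what shows in the picture. A call takes as long as a camera call.
- eyes.search_frame(thing, picture): "box" ([left, top, right, bottom] in pixels, round what is visible of it).
- eyes.outline_of(thing, picture): "region" (384x512 bool, what is visible of it) and "box" ([left, top, right, bottom] in pixels, round what is visible of it).
- eyes.tip_of(thing, picture): "point" ([column, row] in pixels: a listed point, or the origin of a listed thing).
The state is a dict: "t": time; "q": joint angles; "dq": joint speeds; "effort": joint torques, N m; "tool_pos": TCP position; "tool_rot": TCP orientation; "contact_force": force on the tool from outside, world axes, zero at the start; "wrist_torque": the same for the moment, N m; "opening": finger opening in m; "grip_force": force on a finger pad.
Only numpy, scipy, OpenCV 4.12 (cv2) and the standard library are available. Lean on these libraries where they do the work, as an engineer would, in place of code of your own. Each camera call takes 0.05 s, during which the arm holds its last target. There are 200 camera calls.

## Working session

There is one attempt and no reset: what is moved stays moved. The work goes in short steps, Python scripts to look and compute and a tool call to move; the robot and the scene stay as the last step left them, time stands still between calls to the robot, and variables do not carry over. Pictures are saved under pics/ and viewed, at most 14 in all, crops included, and the job is handed in when it is done.

Besides the shell and the picture viewer there is one more tool, called after "Emit:" by a JSON object that holds its "fn" and its "kwargs". apply_moves: Moves the arm, as the interface text tells. Its arguments: {"type":"object","properties":{"plan":{"type":"array","items":{"type":"array","items":{"type":"number"}}},"newtons":{"type":"number"}},"required":["plan"]}

```bash
ls; mkdir -p pics; cat > h.py <<'E'
import numpy as np, cv2
from scipy.spatial.transform import Rotation as R
from station import telemetry, eyes, ctrl
def tool():
    o=telemetry.get_obs(); T=np.eye(4); T[:3,:3]=R.from_rotvec(o["tool_rot"]).as_matrix(); T[:3,3]=o["tool_pos"]; return T
def shot(n):
    T=tool(); p=eyes.get_image(n); p["W"]=p["pose"] if n!="wrist" else T@p["hand_eye"]; return p
def onplane(p,uv,z):
    d=p["W"][:3,:3]@np.linalg.inv(p["K"])@np.array([uv[0],uv[1],1.]); c=p["W"][:3,3]; return c+d*(z-c[2])/d[2]
def bydepth(p,uv):
    u,v=int(round(uv[0])),int(round(uv[1])); w=p["range_z"][max(v-2,0):v+3,max(u-2,0):u+3]; w=w[w>0]
    if len(w)==0: return None
    return (p["W"]@np.r_[np.linalg.inv(p["K"])@np.array([uv[0],uv[1],1.])*np.median(w),1])[:3]
def proj(p,X):
    x=np.linalg.inv(p["W"])@np.r_[X,1]; q=p["K"]@x[:3]; return q[:2]/q[2]
def totool(dw): # world shift -> tool axes
    return tool()[:3,:3].T@np.array(dw)
E
python3 - <<'E'
from h import *
np.set_printoptions(precision=4,suppress=True)
o=telemetry.get_obs(); print(o["t"],o["tool_pos"],o["opening"],ctrl.pinch_z); print(tool())
Z=dict(tray_pin=.017,bumper_side=.021,tray_pointer=.017,notch_1=.02,notch_2=.02,place_1=.017,groove_1=.017,groove_3=.017,groove_5=.017,dish_1_mid=.008,pen_head=.11,pen_collar=.08,rest_point=.08,tape=.0,pad=.0,pen_blue=.005)
for n in("scene","side"):
    p=shot(n); cv2.imwrite(f"pics/{n}0.png",p["img"]); print(n,p["W"][:3,3])
    for k,z in Z.items():
        for r in eyes.tip_of(k,p)[:4]: print(k,round(r["confidence"],2),np.round(r["point"]),onplane(p,r["point"],z),bydepth(p,r["point"]))
E
```

```text
pics
0.0 [0.1447 0.6077 0.4035] 0.0855169093225204 0.1547
[[-0.9728  0.2316 -0.0007  0.1447]
 [ 0.2316  0.9728 -0.0019  0.6077]
 [ 0.0003 -0.0021 -1.      0.4035]
 [ 0.      0.      0.      1.    ]]
scene [-0.1459 -0.5555  0.8189]
tray_pin 0.39 [170. 181.] [0.431  0.2811 0.017 ] [0.4333 0.2845 0.0137]
tray_pin 0.37 [290. 192.] [ 0.6496 -0.0599  0.017 ] [ 0.6641 -0.0509  0.0024]
tray_pin 0.3 [365. 273.] [ 0.5137 -0.4     0.017 ] [ 0.4585 -0.413   0.0841]
bumper_side 0.71 [206. 196.] [0.4561 0.1321 0.021 ] [0.4701 0.1482 0.0024]
bumper_side 0.67 [154. 168.] [0.4386 0.3768 0.021 ] [0.43   0.3631 0.0326]
bumper_side 0.66 [184. 180.] [0.4623 0.2477 0.021 ] [0.4651 0.2514 0.0173]
tray_pointer 0.64 [191. 194.] [0.4331 0.1788 0.017 ] [0.4421 0.1903 0.0045]
notch_1 0.73 [209. 199.] [0.4503 0.1146 0.02  ] [0.4545 0.1194 0.0143]
notch_1 0.68 [224. 193.] [0.5011 0.0985 0.02  ] [0.5156 0.1132 0.0021]
notch_2 0.73 [209. 199.] [0.4503 0.1146 0.02  ] [0.4545 0.1194 0.0143]
notch_2 0.68 [224. 193.] [0.5011 0.0985 0.02  ] [0.5156 0.1132 0.0021]
place_1 0.91 [177. 168.] [0.495  0.3181 0.017 ] [0.4948 0
[... 4055 characters left out ...]
.4564 0.1463 0.08  ] [0.4477 0.2377 0.0179]
pen_collar 0.54 [250. 159.] [0.5087 0.242  0.08  ] [0.5042 0.3455 0.0154]
rest_point 0.91 [221. 292.] [ 0.4632 -0.393   0.08  ] [ 0.4659 -0.4085  0.1007]
rest_point 0.58 [290. 229.] [ 0.6475 -0.1551  0.08  ] [ 0.6548 -0.0877  0.0168]
tape 0.75 [288. 228.] [ 0.6492 -0.0657  0.    ] [ 0.6474 -0.0836  0.0167]
tape 0.48 [248. 158.] [0.4921 0.3795 0.    ] [0.4936 0.3506 0.018 ]
tape 0.47 [227. 181.] [0.418 0.201 0.   ] [0.4181 0.2003 0.0005]
pad 0.98 [291. 252.] [ 0.6528 -0.1757  0.    ] [ 0.6519 -0.1827  0.0074]
pen_blue 0.5 [221. 210.] [0.4128 0.0138 0.005 ] [0.4124 0.0165 0.0027]
pen_blue 0.31 [235. 172.] [0.4456 0.2553 0.005 ] [0.4473 0.2372 0.0173]
```

```bash
python3 -c "
import cv2,numpy as np
a=cv2.imread('pics/scene0.png');b=cv2.imread('pics/side0.png');cv2.imwrite('pics/ab.png',cv2.resize(np.vstack([a,b]),(400*1,600)) if 0 else cv2.resize(np.hstack([a,b]),(800,300)))"
```

```text
(no output)
```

View pics/scene0.png

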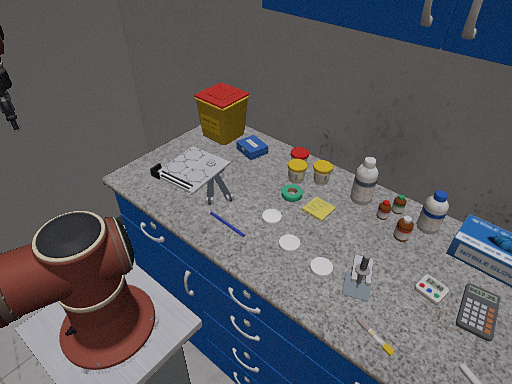

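View pics/side0.png

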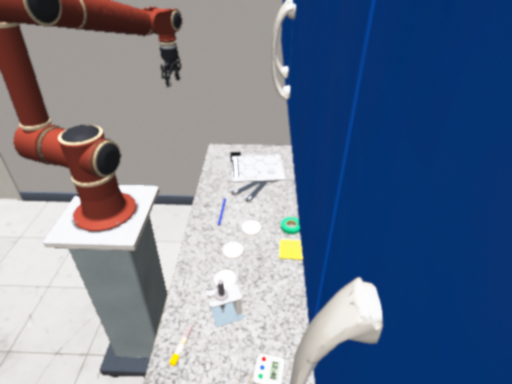

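The scene shows the tray at about (0.5, 0.3) with its groove on the near edge. The notches are to its right, there are three dishes at y of about -0.08, -0.19 and -0.31, and the rest is at (0.465, -0.41). I'll look at the tray from the wrist.

Emit:
{"fn": "apply_moves", "kwargs": {"plan": [[0.0854,-0.373,-0.25,0,0],[0.0854,-0.373,-0.25,0,0],[0.0854,-0.373,-0.25,0,0],[0.0854,-0.373,-0.25,0,0],[0.0854,-0.373,-0.25,0,0],[0.0854,-0.373,-0.25,0,0],[0.0854,-0.373,-0.25,0,0],[0.0854,-0.373,-0.25,0,0],[0.0854,-0.373,-0.25,0,0],[0.0854,-0.373,-0.25,0,0],[0.0854,-0.373,-0.25,0,0],[0.0854,-0.373,-0.25,0,0]]}}

```text
t: 2.7
tool_pos: [0.4527, 0.2747, 0.4049]
tool_rot: [0.376, 3.117, -0.002]
contact_force: [-0.0, 0.0, -0.5]
opening: 0.085
grip_force: 0.0
```

```bash
cat > look.py <<'E'
from h import *
import sys
np.set_printoptions(precision=4,suppress=True)
Z=dict(tray_pin=.017,bumper_side=.021,tray_pointer=.017,notch_1=.02,place_1=.017,groove_1=.017,groove_3=.017,groove_5=.017,dish_1_mid=.008,pen_head=.11,pen_collar=.08,rest_point=.08)
def look(names,png=None,n="wrist",m=5,c=.25):
    p=shot(n)
    if png: cv2.imwrite("pics/"+png,p["img"])
    print("cam",p["W"][:3,3],"tcp",tool()[:3,3], "t",telemetry.get_obs()["t"])
    for k in names:
        for r in eyes.tip_of(k,p)[:m]:
            if r["confidence"]>c: print(k,round(r["confidence"],2),np.round(r["point"]),onplane(p,r["point"],Z[k]),bydepth(p,r["point"]))
    return p
E
python3 - <<'E'
from look import *
p=look(["tray_pin","bumper_side","tray_pointer","notch_1","place_1","groove_1"],"w1.png"); print(p["hand_eye"],p["K"]); print(tool())
E
```

```text
cam [0.3853 0.2911 0.375 ] tcp [0.4513 0.2764 0.4048] t 2.75
tray_pin 0.92 [264. 266.] [0.5979 0.2537 0.017 ] [0.5895 0.2552 0.0311]
bumper_side 0.95 [331. 139.] [0.4415 0.3757 0.021 ] [0.439  0.372  0.0365]
bumper_side 0.39 [ 84. 334.] [ 0.6437 -0.0419  0.021 ] [0.441  0.2193 0.2987]
tray_pointer 0.58 [182. 162.] [0.4258 0.1849 0.017 ] [0.4276 0.1801 0.0007]
notch_1 0.77 [131. 242.] [0.515  0.0834 0.02  ] [0.5153 0.083  0.0193]
notch_1 0.71 [148. 200.] [0.4637 0.1271 0.02  ] [0.467  0.1202 0.0051]
notch_1 0.5 [239. 214.] [0.5106 0.2394 0.02  ] [0.5111 0.2391 0.0186]
notch_1 0.27 [ 63. 188.] [0.4203 0.0241 0.02  ] [0.4221 0.01   0.0014]
place_1 0.94 [324. 250.] [0.5923 0.3411 0.017 ] [0.5914 0.3408 0.0186]
place_1 0.75 [240. 210.] [0.5071 0.2404 0.017 ] [0.5065 0.2406 0.0188]
place_1 0.63 [303. 190.] [0.4994 0.329  0.017 ] [0.499  0.3289 0.0182]
place_1 0.27 [329. 137.] [0.4399 0.3745 0.017 ] [0.4368 0.3696 0.0377]
place_1 0.26 [145. 200.] [0.4628 0.1213 0.017 ] [0.4639 0.119  0.0122]
groove_1 0.77 [255. 163.] [0.4491 0.2763 0.017 ] [0.4489 0.2763 0.0181]
groove_1 0.67 [231. 168.] [0.4486 0.2443 0.017 ] [0.4483 0.2445 0.0184]
groove_1 0.63 [210. 176.] [0.4522 0.2152 0.017 ] [0.4518 0.2156 0.0189]
groove_1 0.59 [278. 152.] [0.4427 0.308  0.017 ] [0.4425 0.3079 0.0185]
groove_1 0.56 [ 82. 334.] [ 0.6465 -0.0478  0.017 ] [0.4408 0.219  0.2989]
[[-0.0009 -0.9615 -0.2748  0.0694]
 [ 1.     -0.0008 -0.0003 -0.0001]
 [ 0.     -0.2748  0.9615  0.0298]
 [ 0.      0.      0.      1.    ]] [[281.517   0.    254.092]
 [  0.    281.517 190.9  ]
 [  0.      0.      1.   ]]
[[-0.9733  0.2297 -0.0001  0.4489]
 [ 0.2297  0.9733  0.0001  0.2794]
 [ 0.0002  0.0001 -1.      0.4047]
 [ 0.      0.      0.      1.    ]]
```

View pics/w1.png

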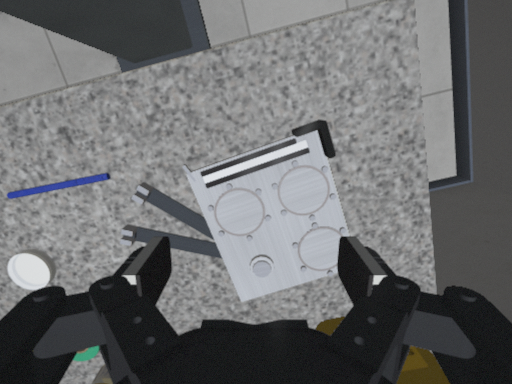

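The wrist view shows the tray whole (pin at 262,262, bumper at 325,135, pointer at 188,168), with the notch blocks at (140,190) and (127,236). A dish is at (30,270). The arm was still settling for this shot, so I'll lower it a little and take another once it is still.

Emit:
{"fn": "apply_moves", "kwargs": {"plan": [[0.0854,0.0,0,0.04,0],[0.0854,0.0,0,0.08,0],[0.0854,0,0,0.08,0],[0.0854,0,0,0.08,0],[0.0854,0,0,0.08,0],[0.0854,0,0,0.08,0],[0.0854,0,0,0.08,0]]}}

```text
t: 3.63
tool_pos: [0.4505, 0.2789, 0.3279]
tool_rot: [0.365, 3.116, 0.004]
contact_force: [-0.0, -0.0, 0.2]
opening: 0.0853
grip_force: 0.0
```

```bash
python3 - <<'E'
from look import *
p=look(["tray_pin","bumper_side","tray_pointer","notch_1","place_1","groove_1"],"w2.png",c=.4); print(tool())
np.save("w2.npy",{k:p[k] for k in("img","range_z","K","W")},allow_pickle=True)
E
```

```text
cam [0.3832 0.2949 0.2979] tcp [0.4504 0.2788 0.3275] t 3.6833
tray_pin 0.95 [258. 301.] [0.5948 0.2497 0.017 ] [0.5843 0.252  0.0308]
bumper_side 0.84 [344. 150.] [0.442  0.3732 0.021 ] [0.4384 0.3685 0.0378]
tray_pointer 0.65 [161. 183.] [0.4316 0.1854 0.017 ] [0.4315 0.1857 0.0176]
notch_1 0.62 [ 93. 273.] [0.5126 0.0789 0.02  ] [0.5124 0.0791 0.0203]
place_1 0.91 [309. 216.] [0.5031 0.3278 0.017 ] [0.5024 0.3276 0.0187]
place_1 0.88 [333. 282.] [0.5902 0.3394 0.017 ] [0.5887 0.3391 0.0189]
place_1 0.79 [229. 239.] [0.5098 0.2371 0.017 ] [0.509  0.2375 0.0187]
groove_1 0.87 [250. 179.] [0.4491 0.2758 0.017 ] [0.4488 0.2759 0.0183]
groove_1 0.83 [275. 166.] [0.4426 0.3035 0.017 ] [0.4422 0.3035 0.0188]
groove_1 0.75 [302. 158.] [0.4402 0.3316 0.017 ] [0.4399 0.3314 0.0183]
groove_1 0.66 [197. 196.] [0.4542 0.2174 0.017 ] [0.4539 0.2178 0.0182]
[[-0.9728  0.2318  0.0004  0.4498]
 [ 0.2318  0.9728  0.0002  0.2783]
 [-0.0003  0.0002 -1.      0.325 ]
 [ 0.      0.      0.      1.    ]]
```

View pics/w2.png

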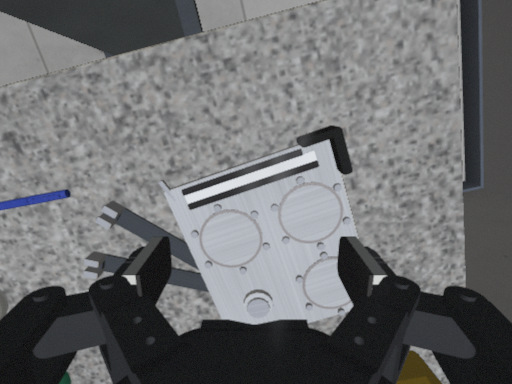

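Tray estimate: pin (0.595,0.250), places A (0.503,0.328), B (0.590,0.339) and C (0.510,0.237), heading about 97.6°, value about 0.12. The 176 mm pointer radius checks out. Next are the dishes.

Emit:
{"fn": "apply_moves", "kwargs": {"plan": [[0.0854,-0.128,-0.453,-0.035,0.1],[0.0854,-0.128,-0.453,-0.035,0.2],[0.0854,-0.128,-0.453,-0.035,0.3],[0.0854,-0.128,-0.453,-0.035,0.42],[0.0854,-0.128,-0.453,-0.035,0.42],[0.0854,-0.128,-0.453,-0.035,0.42],[0.0854,-0.128,-0.453,-0.035,0.42],[0.0854,-0.128,-0.453,-0.035,0.42],[0.0854,-0.128,-0.453,-0.035,0.42],[0.0854,-0.128,-0.453,-0.035,0.42],[0.0854,-0.128,-0.453,-0.035,0.42],[0.0854,-0.128,-0.453,-0.035,0.42]]}}

```text
t: 4.98
tool_pos: [0.469, -0.1963, 0.3606]
tool_rot: [1.015, 2.971, -0.003]
contact_force: [1.3, 0.7, 0.6]
opening: 0.0857
grip_force: 0.0
```

Emit:
{"fn": "apply_moves", "kwargs": {"plan": [[0.07,0,0,0,0],[0.07,0,0,0,0],[0.07,0,0,0,0],[0.07,0,0,0,0],[0.07,0,0,0,0],[0.07,0,0,0,0]]}}

```text
t: 5.48
tool_pos: [0.4694, -0.1908, 0.3596]
tool_rot: [-1.006, -2.976, -0.0]
contact_force: [-0.7, -0.3, -0.8]
opening: 0.0701
grip_force: 0.0
```

```bash
python3 - <<'E'
from look import *
p=look(["dish_1_mid","pen_head","pen_collar","rest_point"],"w3.png",c=.3); print(tool(),ctrl.pinch_z)
E
```

```text
cam [ 0.4142 -0.1487  0.3299] tcp [ 0.4694 -0.191   0.3597] t 5.5333
dish_1_mid 0.66 [264. 170.] [ 0.4746 -0.1798  0.008 ] [ 0.4729 -0.179   0.0171]
dish_1_mid 0.44 [431. 227.] [ 0.6563 -0.059   0.008 ] [ 0.6617 -0.057   0.0008]
pen_head 0.65 [ 75. 325.] [ 0.4657 -0.4     0.11  ] [ 0.4324 -0.2376  0.2521]
pen_collar 0.43 [261. 173.] [ 0.461  -0.1768  0.08  ] [ 0.4728 -0.1839  0.0169]
[[-0.7941  0.6078  0.      0.4693]
 [ 0.6078  0.7941 -0.     -0.1917]
 [-0.      0.     -1.      0.3597]
 [ 0.      0.      0.      1.    ]] 0.1547
```

View pics/w3.png

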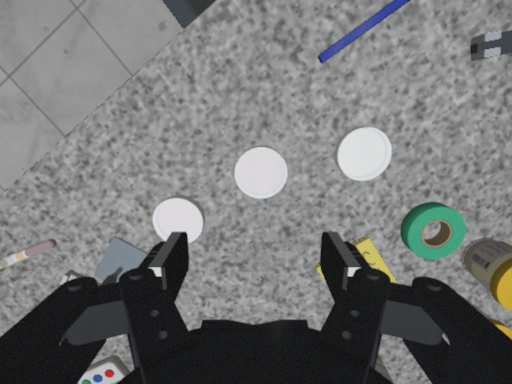

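Three dishes, at pixels (261,172), (365,153) and (179,220). I'll measure their centres by fitting circles to the depth.

```bash
cat >> look.py <<'E'
def cloud(p):
    v,u=np.mgrid[0:384,0:512]; d=p["range_z"]; r=np.stack([u,v,np.ones_like(u)],-1)@np.linalg.inv(p["K"]).T*d[...,None]
    return r@p["W"][:3,:3].T+p["W"][:3,3]
def dishes(p,lo=.011,hi=.024):
    X=cloud(p); g=p["img"].astype(int); m=((X[...,2]>lo)&(X[...,2]<hi)&(p["range_z"]>0)&(g.min(-1)>120)&(g.max(-1)-g.min(-1)<40)).astype(np.uint8)
    m=cv2.morphologyEx(m,cv2.MORPH_OPEN,np.ones((3,3),np.uint8)); n,l,s,c=cv2.connectedComponentsWithStats(m); out=[]
    for i in range(1,n):
        if s[i,4]<250: continue
        q=X[l==i]; (cx,cy),r=cv2.minEnclosingCircle(q[:,:2].astype(np.float32)); out.append((cx,cy,r)); print("blob",np.round(c[i]),s[i,4],"circ",np.round([cx,cy,r],4),"mean",q.mean(0))
    return out
E
python3 - <<'E'
from look import *
p=shot("wrist"); dishes(p)
T=tool()
print(T[:3,3])
E
```

```text
blob [365. 152.] 2396 circ [ 0.5257 -0.0792  0.0312] mean [ 0.5246 -0.0792  0.0171]
blob [262. 171.] 2257 circ [ 0.4728 -0.1837  0.0309] mean [ 0.472  -0.183   0.0171]
blob [179. 218.] 1652 circ [ 0.46   -0.2979  0.0307] mean [ 0.4571 -0.2953  0.0172]
blob [ 37. 249.] 261 circ [ 0.3809 -0.4626  0.0207] mean [ 0.3821 -0.4628  0.0147]
blob [103. 374.] 523 circ [ 0.5708 -0.5447  0.0331] mean [ 0.5697 -0.5384  0.0169]
[ 0.4693 -0.1918  0.3597]
```

Emit:
{"fn": "apply_moves", "kwargs": {"plan": [[0.074,0.003,0.009,0.04,0],[0.074,0.003,0.009,0.08,0],[0.074,0.003,0.009,0.12,0],[0.074,0.003,0.009,0.15,0],[0.074,0.003,0.009,0.17,0],[0.074,0.003,0.009,0.178,0],[0.074,0.003,0.009,0.178,0],[0.074,0.003,0.009,0.178,0],[0.074,0.003,0.009,0.178,0],[0.074,0.003,0.009,0.178,0]]}}

```text
t: 6.62
tool_pos: [0.4734, -0.1836, 0.1839]
tool_rot: [1.007, 2.971, -0.001]
contact_force: [-0.0, 0.8, -0.3]
opening: 0.0739
grip_force: 0.0
```

Emit:
{"fn": "apply_moves", "kwargs": {"plan": [[0.074,0,0,0.003,0],[0.074,0,0,0.005,0],[0.074,0,0,0.006,0],[0.074,0,0,0.006,0]]}}

```text
t: 6.95
tool_pos: [0.4723, -0.1829, 0.1755]
tool_rot: [-1.009, -2.975, -0.0]
contact_force: [-0.1, 0.0, -0.6]
opening: 0.0741
grip_force: 0.0
```

Emit:
{"fn": "apply_moves", "kwargs": {"plan": [[0.074,0,0,0.002,0],[0.074,0,0,0.004,0],[0.074,0,0,0.005,0],[0.074,0,0,0.005,0],[0.074,0,0,0.005,0]]}}

```text
t: 7.37
tool_pos: [0.4723, -0.183, 0.1705]
tool_rot: [-1.009, -2.975, -0.0]
contact_force: [-0.6, 0.9, 0.3]
opening: 0.074
grip_force: 0.0
```

Emit:
{"fn": "apply_moves", "kwargs": {"plan": [[0.074,0,0,0.001,0],[0.074,0,0,0.002,0],[0.074,0,0,0.003,0],[0.074,0,0,0.003,0],[0.074,0,0,0.003,0]]}}

```text
t: 7.78
tool_pos: [0.4723, -0.183, 0.1676]
tool_rot: [-1.009, -2.975, -0.0]
contact_force: [0.3, -0.3, 0.3]
opening: 0.0741
grip_force: 0.0
```

Emit:
{"fn": "apply_moves", "kwargs": {"plan": [[0.074,0,0,0.001,0],[0.074,0,0,0.002,0],[0.074,0,0,0.003,0],[0.074,0,0,0.003,0],[0.074,0,0,0.003,0]]}}

```text
t: 8.2
tool_pos: [0.4724, -0.183, 0.1646]
tool_rot: [-1.009, -2.975, -0.0]
contact_force: [-0.1, 0.4, 0.6]
opening: 0.0742
grip_force: 0.0
```

Emit:
{"fn": "apply_moves", "kwargs": {"plan": [[0.074,0,0,0.001,0],[0.074,0,0,0.002,0],[0.074,0,0,0.002,0],[0.074,0,0,0.002,0]]}}

```text
t: 8.53
tool_pos: [0.4727, -0.1831, 0.1644]
tool_rot: [-1.008, -2.974, -0.0]
contact_force: [-6.4, 2.8, 12.6]
opening: 0.0739
grip_force: 6.7
```

Contact puts the fingertip 164.4 mm ahead at 74 mm opening, so about 168 mm at 62. I'll raise 12 mm and grip.

Emit:
{"fn": "apply_moves", "kwargs": {"plan": [[0.074,0,0,-0.006,0],[0.074,0,0,-0.012,0],[0.074,0,0,-0.012,0],[0.05,0,0,-0.012,0],[0.05,0,0,-0.012,0],[0.05,0,0,-0.012,0],[0.05,0,0,-0.012,0],[0.05,0,0,-0.012,0],[0.05,0,0,-0.012,0]], "newtons": 25}}

```text
t: 9.28
tool_pos: [0.4726, -0.1831, 0.1751]
tool_rot: [1.008, 2.975, -0.0]
contact_force: [-0.1, 0.5, 5.2]
opening: 0.0608
grip_force: 26.5
```

```bash
cat > to.py <<'E'
from h import *
import sys
# usage: to.py x y z [closing-angle deg]: move numbers in tool axes
T=tool(); x,y,z=map(float,sys.argv[1:4]); d=T[:3,:3].T@(np.array([x,y,z])-T[:3,3])
a=np.degrees(np.arctan2(T[1,1],T[0,1])); s="" if len(sys.argv)<5 else (a-float(sys.argv[4])+90)%180-90
print("tcp",np.round(T[:3,3],4),"yang",round(a,1),"move",np.round(d,4),"roll",s and round(np.radians(s),3), "q6",telemetry.get_obs()["q"][5],"op",telemetry.get_obs()["opening"])
E
python3 to.py 0.503 0.3275 0.30
```

```text
tcp [ 0.4726 -0.1831  0.1751] yang 52.5 move [ 0.2864  0.4238 -0.1251] roll  q6 -1.4335647747682665 op 0.060836816875860886
```

Emit:
{"fn": "apply_moves", "kwargs": {"plan": [[0.05,0,0,-0.04,0],[0.05,0.03,0.04,-0.08,0],[0.05,0.28,0.4238,-0.11,0],[0.05,0.2864,0.4238,-0.11,0],[0.05,0.2864,0.4238,-0.11,0],[0.05,0.2864,0.4238,-0.11,0],[0.05,0.2864,0.4238,-0.11,0],[0.05,0.2864,0.4238,-0.11,0],[0.05,0.2864,0.4238,-0.11,0],[0.05,0.2864,0.4238,-0.11,0],[0.05,0.2864,0.4238,-0.11,0],[0.05,0.2864,0.4238,-0.11,0]]}}

```text
t: 10.28
tool_pos: [0.4981, 0.2657, 0.278]
tool_rot: [-1.008, -2.974, 0.001]
contact_force: [1.1, 0.3, 0.1]
opening: 0.0605
grip_force: 27.7
```

Emit:
{"fn": "apply_moves", "kwargs": {"plan": [[0.05,0.02,0.03,0,0],[0.05,0.02,0.03,0,0],[0.05,0.02,0.03,0,0],[0.05,0.02,0.03,0,0]]}}

```text
t: 10.62
tool_pos: [0.5008, 0.2993, 0.2777]
tool_rot: [-1.008, -2.974, 0.003]
contact_force: [0.1, -0.5, -0.3]
opening: 0.0602
grip_force: 27.8
```

```bash
python3 to.py 0.503 0.3275 0.22; python3 - <<'E'
from look import *
p=look(["place_1","tray_pin"],"w4.png",c=.4)
E
```

```text
tcp [0.5008 0.2993 0.2777] yang 52.6 move [0.0154 0.0238 0.0576] roll  q6 -0.5059864851887719 op 0.060165365294777305
cam [0.4457 0.3415 0.2479] tcp [0.5009 0.2987 0.2777] t 10.6667
place_1 0.92 [282. 175.] [0.5008 0.3279 0.017 ] [0.5003 0.328  0.0192]
place_1 0.57 [353. 244.] [0.5918 0.3416 0.017 ] [0.5906 0.3416 0.0188]
tray_pin 0.87 [275. 299.] [0.5954 0.2511 0.017 ] [0.529  0.2912 0.1195]
```

View pics/w4.png

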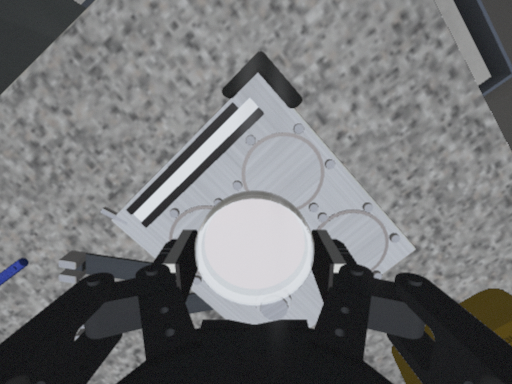

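The ring of place A shows at (283,173), and the held dish is centred at column 254. I'll check the held dish's centre before lowering.

```bash
python3 - <<'E'
from look import *
p=shot("wrist"); dishes(p,.105,.13); T=tool(); print(T[:3,3])
print(onplane(p,(283,173),.017))
g=cv2.cvtColor(p["img"],cv2.COLOR_BGR2GRAY)
E
```

```text
blob [254. 250.] 10287 circ [0.5013 0.2976 0.0313] mean [0.4999 0.2992 0.1203]
[0.5013 0.2983 0.2785]
[0.5008 0.3289 0.017 ]
```

Emit:
{"fn": "apply_moves", "kwargs": {"plan": [[0.05,0.01,0.015,0.02,0],[0.05,0.0173,0.0237,0.04,0],[0.05,0.0173,0.0237,0.06,0],[0.05,0.0173,0.0237,0.07,0],[0.05,0.0173,0.0237,0.07,0],[0.05,0.0173,0.0237,0.07,0],[0.05,0.0173,0.0237,0.07,0]]}}

```text
t: 11.4
tool_pos: [0.5026, 0.3286, 0.2101]
tool_rot: [1.01, 2.973, 0.002]
contact_force: [-0.4, -0.3, 0.3]
opening: 0.0603
grip_force: 27.8
```

Emit:
{"fn": "apply_moves", "kwargs": {"plan": [[0.05,0.001,-0.001,0.008,0],[0.05,0.001,-0.001,0.014,0],[0.05,0.001,-0.001,0.0165,0],[0.05,0.001,-0.001,0.0175,0],[0.05,0.001,-0.001,0.0175,0],[0.05,0.001,-0.001,0.0175,0]]}}

```text
t: 11.9
tool_pos: [0.5006, 0.3289, 0.1921]
tool_rot: [-1.009, -2.975, 0.0]
contact_force: [-1.3, -0.6, 5.6]
opening: 0.0605
grip_force: 28.1
```

Emit:
{"fn": "apply_moves", "kwargs": {"plan": [[0.064,0,0,-0.001,0],[0.068,0,0,-0.001,0],[0.074,0,0,-0.001,0],[0.074,0,0,-0.001,0],[0.074,0,0,-0.04,0],[0.074,0,0,-0.08,0],[0.074,0,0,-0.11,0],[0.074,0,0,-0.11,0],[0.074,0,0,-0.11,0],[0.074,0,0,-0.11,0]]}}

```text
t: 12.73
tool_pos: [0.5002, 0.3286, 0.3007]
tool_rot: [-1.009, -2.975, 0.001]
contact_force: [-0.2, 0.2, -0.3]
opening: 0.0738
grip_force: 0.0
```

```bash
python3 - <<'E'
from look import *
p=look(["place_1","tray_pin"],"w5.png",c=.3); dishes(p,.025,.042)
E
python3 to.py 0.5255 -0.079 0.30
```

```text
cam [0.4451 0.3708 0.271 ] tcp [0.4999 0.3285 0.2996] t 12.7833
place_1 0.82 [317. 252.] [0.5914 0.3378 0.017 ] [0.5903 0.338  0.019 ]
place_1 0.64 [190. 248.] [0.5106 0.2399 0.017 ] [0.5102 0.2408 0.0187]
place_1 0.62 [176. 180.] [0.4502 0.2749 0.017 ] [0.4501 0.2756 0.0189]
tray_pin 0.64 [250. 302.] [0.5967 0.2487 0.017 ] [0.5883 0.2554 0.031 ]
blob [255. 192.] 3687 circ [0.5011 0.3288 0.0309] mean [0.5001 0.3296 0.0342]
blob [249. 307.] 416 circ [0.5949 0.2493 0.0146] mean [0.5929 0.2507 0.0309]
tcp [0.4998 0.3284 0.299 ] yang 52.5 move [-0.2682 -0.3078 -0.0004] roll  q6 -0.4600201978591825 op 0.07424189996111162
```

Dish one is seated at (0.501,0.329) with its top at 34 mm. On to the next.

Emit:
{"fn": "apply_moves", "kwargs": {"plan": [[0.074,-0.268,-0.308,0,0],[0.074,-0.268,-0.308,0,0],[0.074,-0.268,-0.308,0,0],[0.074,-0.268,-0.308,0,0],[0.074,-0.268,-0.308,0,0],[0.074,-0.268,-0.308,0,0],[0.074,-0.268,-0.308,0,0],[0.074,-0.268,-0.308,0,0],[0.074,-0.268,-0.308,0,0],[0.074,-0.268,-0.308,0,0],[0.074,-0.268,-0.308,0,0],[0.074,-0.268,-0.308,0,0]]}}

```text
t: 13.88
tool_pos: [0.5255, -0.0802, 0.2999]
tool_rot: [-1.013, -2.971, -0.0]
contact_force: [0.0, 0.7, -0.3]
opening: 0.0737
grip_force: 0.0
```

```bash
python3 - <<'E'
from look import *
p=shot("wrist"); dishes(p)
E
python3 to.py 0.5255 -0.079 0.175
```

```text
blob [255. 187.] 3272 circ [ 0.5259 -0.0791  0.0309] mean [ 0.5248 -0.0784  0.0172]
blob [ 43. 264.] 2340 circ [ 0.4598 -0.2979  0.031 ] mean [ 0.4577 -0.297   0.0172]
tcp [ 0.5255 -0.079   0.3   ] yang 52.5 move [-0.0003  0.      0.125 ] roll  q6 -1.2049775297531806 op 0.07410505541612694
```

Emit:
{"fn": "apply_moves", "kwargs": {"plan": [[0.074,0,0,0.04,0],[0.074,0,0,0.08,0],[0.074,0,0,0.11,0],[0.074,0,0,0.1248,0],[0.074,0,0,0.1248,0],[0.074,0,0,0.1248,0],[0.05,0,0,0.1248,0],[0.05,0,0,0.1248,0],[0.05,0,0,0.1248,0],[0.05,0,0,0.1248,0],[0.05,0,0,0.1248,0]]}}

```text
t: 14.85
tool_pos: [0.5269, -0.0788, 0.1784]
tool_rot: [1.008, 2.972, 0.001]
contact_force: [0.3, 1.3, 6.5]
opening: 0.0599
grip_force: 27.6
```

```bash
python3 to.py 0.591 0.339 0.28
```

```text
tcp [ 0.5269 -0.0788  0.1784] yang 52.5 move [ 0.2029  0.3708 -0.1016] roll  q6 -1.2055975341099148 op 0.05985399570359667
```

Emit:
{"fn": "apply_moves", "kwargs": {"plan": [[0.05,0,0,-0.02,0],[0.05,0,0,-0.06,0],[0.05,0,0,-0.1,0],[0.05,0,0,-0.1,0],[0.05,0,0,-0.1,0],[0.05,0,0,-0.1,0]]}}

```text
t: 15.35
tool_pos: [0.5257, -0.0788, 0.2765]
tool_rot: [1.009, 2.975, -0.0]
contact_force: [-0.1, -0.1, -1.3]
opening: 0.0603
grip_force: 27.3
```

```bash
python3 - <<'E'
from look import *
p=shot("wrist"); dishes(p,.1,.14); cv2.imwrite("pics/w6.png",p["img"]); 
E
python3 to.py 0.591 0.339 0.28
```

```text
blob [254. 245.] 9865 circ [ 0.5255 -0.0784  0.0312] mean [ 0.524  -0.0774  0.1153]
tcp [ 0.5253 -0.0786  0.2753] yang 52.5 move [ 0.2019  0.3715 -0.0047] roll  q6 -1.2055503180028695 op 0.05995691697476523
```

View pics/w6.png

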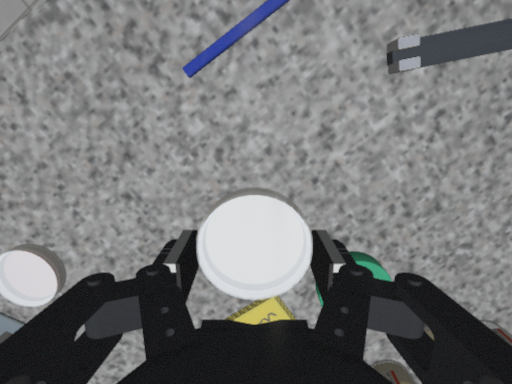

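Held level, gripped about 2 mm higher than the first. Carrying it to place B.

Emit:
{"fn": "apply_moves", "kwargs": {"plan": [[0.05,0.2019,0.3715,-0.004,0],[0.05,0.2019,0.3715,-0.004,0],[0.05,0.2019,0.3715,-0.004,0],[0.05,0.2019,0.3715,-0.004,0],[0.05,0.2019,0.3715,-0.004,0],[0.05,0.2019,0.3715,-0.004,0],[0.05,0.2019,0.3715,-0.004,0],[0.05,0.2019,0.3715,-0.004,0],[0.05,0.2019,0.3715,-0.004,0],[0.05,0.2019,0.3715,-0.004,0],[0.05,0.2019,0.3715,-0.004,0],[0.05,0.2019,0.3715,-0.004,0]]}}

```text
t: 16.4
tool_pos: [0.5907, 0.3413, 0.2777]
tool_rot: [-1.002, -2.974, 0.004]
contact_force: [-1.1, -0.2, -0.1]
opening: 0.0605
grip_force: 27.4
```

```bash
python3 - <<'E'
from look import *
p=look(["place_1","tray_pin"],"w7.png",c=.3); dishes(p,.1,.14);dishes(p,.025,.042)
E
python3 to.py 0.591 0.339 0.195
```

```text
cam [0.5354 0.3832 0.248 ] tcp [0.5908 0.3396 0.2778] t 16.45
place_1 0.85 [254. 200.] [0.5933 0.3384 0.017 ] [0.5684 0.3577 0.1165]
place_1 0.66 [104. 189.] [0.5083 0.242  0.017 ] [0.5086 0.2434 0.0192]
place_1 0.59 [ 52. 132.] [0.449 0.243 0.017] [0.4495 0.2439 0.0184]
tray_pin 0.47 [256. 244.] [0.6279 0.3138 0.017 ] [0.5881 0.3437 0.1163]
blob [254. 246.] 9741 circ [0.59   0.3414 0.0309] mean [0.5886 0.3422 0.1164]
blob [168. 117.] 5456 circ [0.5007 0.329  0.0312] mean [0.5004 0.3295 0.0342]
tcp [0.5912 0.3378 0.2786] yang 52.5 move [0.0008 0.0011 0.0836] roll  q6 -0.5060888037558524 op 0.05995803981311845
```

Emit:
{"fn": "apply_moves", "kwargs": {"plan": [[0.05,0.001,0.001,0.03,0],[0.05,0.001,0.001,0.06,0],[0.05,0.001,0.001,0.072,0],[0.05,0.001,0.001,0.072,0],[0.05,0.001,0.001,0.072,0],[0.05,0.001,0.001,0.072,0]]}}

```text
t: 17.05
tool_pos: [0.5922, 0.34, 0.2104]
tool_rot: [1.01, 2.973, 0.003]
contact_force: [-0.4, 1.0, 0.3]
opening: 0.0601
grip_force: 27.4
```

Emit:
{"fn": "apply_moves", "kwargs": {"plan": [[0.05,0,0,0.004,0],[0.05,0,0,0.008,0],[0.05,0,0,0.012,0],[0.05,0,0,0.013,0],[0.05,0,0,0.013,0]]}}

```text
t: 17.47
tool_pos: [0.5914, 0.3405, 0.1956]
tool_rot: [1.009, 2.975, -0.0]
contact_force: [0.5, 0.6, -0.4]
opening: 0.0603
grip_force: 27.4
```

Emit:
{"fn": "apply_moves", "kwargs": {"plan": [[0.05,0,-0.001,0.001,0],[0.05,0,-0.001,0.002,0],[0.05,0,-0.001,0.002,0]]}}

```text
t: 17.72
tool_pos: [0.5912, 0.3402, 0.1954]
tool_rot: [1.008, 2.974, 0.003]
contact_force: [-1.7, 0.3, 7.4]
opening: 0.0598
grip_force: 28.0
```

Emit:
{"fn": "apply_moves", "kwargs": {"plan": [[0.064,0,0,0,0],[0.068,0,0,-0.001,0],[0.074,0,0,-0.001,0],[0.074,0,0,-0.001,0],[0.074,0,0,-0.04,0],[0.074,0,0,-0.08,0],[0.074,0,0,-0.11,0],[0.074,0,0,-0.11,0],[0.074,0,0,-0.11,0],[0.074,0,0,-0.11,0]]}}

```text
t: 18.55
tool_pos: [0.5905, 0.3394, 0.3027]
tool_rot: [-1.009, -2.974, 0.001]
contact_force: [-1.1, 0.3, -0.4]
opening: 0.0742
grip_force: 0.0
```

```bash
python3 - <<'E'
from look import *
p=look(["place_1"],"w8.png",c=.3); dishes(p,.025,.042)
E
python3 to.py 0.46 -0.298 0.30
```

```text
cam [0.5354 0.3816 0.273 ] tcp [0.5902 0.3393 0.3015] t 18.6
place_1 0.76 [118. 184.] [0.5094 0.2397 0.017 ] [0.5096 0.2406 0.0186]
blob [178. 115.] 4438 circ [0.5012 0.3289 0.0308] mean [0.5005 0.3295 0.0342]
blob [256. 191.] 3602 circ [0.5913 0.3409 0.0309] mean [0.5903 0.3414 0.0342]
tcp [0.5901 0.3393 0.3009] yang 52.5 move [-0.2843 -0.585   0.0025] roll  q6 -0.5044426624735613 op 0.07385938531847332
```

Emit:
{"fn": "apply_moves", "kwargs": {"plan": [[0.074,-0.2843,-0.585,0,0],[0.074,-0.2843,-0.585,0,0],[0.074,-0.2843,-0.585,0,0],[0.074,-0.2843,-0.585,0,0],[0.074,-0.2843,-0.585,0,0],[0.074,-0.2843,-0.585,0,0],[0.074,-0.2843,-0.585,0,0],[0.074,-0.2843,-0.585,0,0],[0.074,-0.2843,-0.585,0,0],[0.074,-0.2843,-0.585,0,0],[0.074,-0.2843,-0.585,0,0],[0.074,-0.2843,-0.585,0,0]]}}

```text
t: 19.65
tool_pos: [0.4893, -0.1519, 0.3016]
tool_rot: [-1.008, -2.972, -0.001]
contact_force: [1.2, -0.3, -0.2]
opening: 0.0736
grip_force: 0.0
```

```bash
python3 to.py 0.46 -0.298 0.30
```

```text
tcp [ 0.4893 -0.1519  0.3016] yang 52.5 move [-0.0656 -0.1338  0.0015] roll  q6 -1.3633137682605831 op 0.07359116649373537
```

Emit:
{"fn": "apply_moves", "kwargs": {"plan": [[0.074,-0.0656,-0.1338,0,0],[0.074,-0.0656,-0.1338,0,0],[0.074,-0.0656,-0.1338,0,0],[0.074,-0.0656,-0.1338,0,0],[0.074,-0.0656,-0.1338,0,0],[0.074,-0.0656,-0.1338,0,0],[0.074,-0.0656,-0.1338,0,0]]}}

```text
t: 20.23
tool_pos: [0.4612, -0.2958, 0.3019]
tool_rot: [-1.008, -2.973, -0.002]
contact_force: [-0.6, -0.1, -0.4]
opening: 0.0739
grip_force: 0.0
```

```bash
python3 - <<'E'
from look import *
p=look(["pen_head","pen_collar","rest_point"],"w9.png",c=.3); dishes(p)
E
python3 to.py 0.46 -0.298 0.175
```

```text
cam [ 0.406  -0.2535  0.2724] tcp [ 0.4614 -0.2953  0.3022] t 20.2833
blob [251. 187.] 3201 circ [ 0.4599 -0.2983  0.0309] mean [ 0.459  -0.2975  0.0172]
blob [ 71. 226.] 433 circ [ 0.3824 -0.463   0.0206] mean [ 0.3821 -0.4629  0.0147]
blob [ 32. 241.] 329 circ [ 0.3705 -0.5066  0.0171] mean [ 0.3702 -0.5061  0.0146]
tcp [ 0.4617 -0.2952  0.3031] yang 52.6 move [-0.0004 -0.0033  0.1281] roll  q6 -1.6235565405721877 op 0.0739749612577196
```

View pics/w9.png

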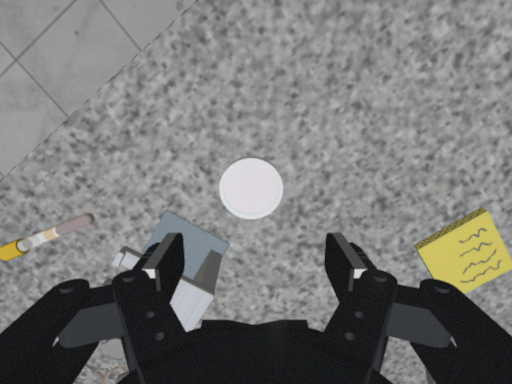

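The last dish is at (0.460,-0.298), and the fork and pen at lower left stay clear of the gripper. Picking it up.

Emit:
{"fn": "apply_moves", "kwargs": {"plan": [[0.074,0,-0.003,0.04,0],[0.074,0,-0.003,0.08,0],[0.074,0,-0.003,0.11,0],[0.074,0,-0.003,0.127,0],[0.074,0,-0.003,0.127,0],[0.074,0,-0.003,0.127,0],[0.05,0,-0.003,0.127,0],[0.05,0,-0.003,0.127,0],[0.05,0,-0.003,0.127,0],[0.05,0,-0.003,0.127,0],[0.05,0,-0.003,0.127,0]]}}

```text
t: 21.35
tool_pos: [0.4606, -0.2995, 0.1788]
tool_rot: [1.008, 2.972, -0.002]
contact_force: [-0.1, 0.5, 7.0]
opening: 0.0601
grip_force: 27.6
```

Emit:
{"fn": "apply_moves", "kwargs": {"plan": [[0.05,0,0,-0.02,0],[0.05,0,0,-0.06,0],[0.05,0,0,-0.1,0],[0.05,0,0,-0.11,0],[0.05,0,0,-0.11,0],[0.05,0,0,-0.11,0]]}}

```text
t: 21.85
tool_pos: [0.4596, -0.2988, 0.287]
tool_rot: [1.008, 2.974, -0.001]
contact_force: [-0.6, 0.6, -1.0]
opening: 0.06
grip_force: 27.3
```

```bash
python3 - <<'E'
from look import *
p=shot("wrist"); dishes(p,.1,.15)
E
python3 to.py 0.511 0.2398 0.28
```

```text
blob [254. 243.] 9857 circ [ 0.4585 -0.2987  0.0315] mean [ 0.4572 -0.297   0.1253]
blob [111. 368.] 368 circ [ 0.4687 -0.4048  0.0049] mean [ 0.4647 -0.4014  0.1359]
tcp [ 0.4591 -0.2984  0.2852] yang 52.5 move [0.2862 0.4588 0.0058] roll  q6 -1.6291995083491617 op 0.05997149539046511
```

Emit:
{"fn": "apply_moves", "kwargs": {"plan": [[0.05,0.2862,0.4588,0,0],[0.05,0.2862,0.4588,0,0],[0.05,0.2862,0.4588,0,0],[0.05,0.2862,0.4588,0,0],[0.05,0.2862,0.4588,0,0],[0.05,0.2862,0.4588,0,0],[0.05,0.2862,0.4588,0,0],[0.05,0.2862,0.4588,0,0],[0.05,0.2862,0.4588,0,0],[0.05,0.2862,0.4588,0,0],[0.05,0.2862,0.4588,0,0],[0.05,0.2862,0.4588,0,0]]}}

```text
t: 22.9
tool_pos: [0.5063, 0.2008, 0.2833]
tool_rot: [-1.007, -2.971, 0.004]
contact_force: [0.9, -0.5, -0.7]
opening: 0.06
grip_force: 27.3
```

```bash
python3 to.py 0.511 0.2398 0.28; python3 - <<'E'
from look import *
p=look(["place_1","tray_pointer","notch_1"],"w10.png",c=.3)
E
```

```text
tcp [0.5063 0.2008 0.2833] yang 52.6 move [0.0199 0.0339 0.0032] roll  q6 -0.6762327831278787 op 0.059979329307099156
cam [0.451  0.2429 0.2538] tcp [0.5063 0.2062 0.2838] t 22.95
place_1 0.84 [294. 169.] [0.5086 0.2401 0.017 ] [0.5081 0.2401 0.0189]
tray_pointer 0.71 [183. 132.] [0.4279 0.1855 0.017 ] [0.4263 0.1814 0.0003]
notch_1 0.87 [156. 270.] [0.5081 0.0822 0.02  ] [0.4733 0.1801 0.1624]
notch_1 0.58 [151. 205.] [0.4581 0.1228 0.02  ] [0.4583 0.119  0.0125]
```

Emit:
{"fn": "apply_moves", "kwargs": {"plan": [[0.05,0.015,0.025,0.03,0],[0.05,0.015,0.027,0.06,0],[0.05,0.015,0.027,0.07,0],[0.05,0.015,0.027,0.07,0],[0.05,0.015,0.027,0.07,0],[0.05,0.015,0.027,0.07,0]]}}

```text
t: 23.6
tool_pos: [0.5128, 0.2285, 0.2178]
tool_rot: [1.011, 2.973, 0.001]
contact_force: [0.5, 1.5, -1.0]
opening: 0.0599
grip_force: 27.4
```

```bash
python3 to.py 0.5105 0.2398 0.195
```

```text
tcp [0.5128 0.2285 0.2178] yang 52.4 move [0.0087 0.0075 0.0228] roll  q6 -0.6286023097418073 op 0.059907302068259574
```

Emit:
{"fn": "apply_moves", "kwargs": {"plan": [[0.05,0.0087,0.0075,0,0],[0.05,0.0087,0.0075,0.005,0],[0.05,0.0087,0.0075,0.01,0],[0.05,0.0087,0.0075,0.01,0],[0.05,0.0087,0.0075,0.01,0]]}}

```text
t: 24.02
tool_pos: [0.5095, 0.2407, 0.2061]
tool_rot: [-1.008, -2.975, 0.001]
contact_force: [-0.2, -0.6, -0.7]
opening: 0.0596
grip_force: 27.4
```

```bash
python3 to.py 0.5105 0.2398 0.195
```

```text
tcp [0.5095 0.2407 0.2061] yang 52.6 move [-0.0014 -0.0001  0.0111] roll  q6 -0.607889118883928 op 0.059595029446520044
```

Emit:
{"fn": "apply_moves", "kwargs": {"plan": [[0.05,-0.001,0,0.004,0],[0.05,-0.001,0,0.008,0],[0.05,-0.001,0,0.011,0],[0.05,-0.001,0,0.012,0],[0.05,-0.001,0,0.0125,0],[0.05,-0.001,0,0.0125,0]]}}

```text
t: 24.52
tool_pos: [0.511, 0.2402, 0.1958]
tool_rot: [-1.009, -2.975, 0.001]
contact_force: [-5.0, -2.1, 12.1]
opening: 0.06
grip_force: 28.5
```

Emit:
{"fn": "apply_moves", "kwargs": {"plan": [[0.064,0,0,0,0],[0.068,0,0,-0.001,0],[0.074,0,0,-0.001,0],[0.074,0,0,-0.001,0],[0.074,0,0,-0.04,0],[0.074,0,0,-0.08,0],[0.074,0,0,-0.12,0],[0.074,0,0,-0.14,0],[0.074,0,0,-0.14,0],[0.074,0,0,-0.14,0],[0.074,0,0,-0.14,0]]}}

```text
t: 25.43
tool_pos: [0.5101, 0.2399, 0.3325]
tool_rot: [-1.008, -2.973, 0.002]
contact_force: [0.6, 0.3, -0.1]
opening: 0.074
grip_force: 0.0
```

```bash
python3 - <<'E'
from look import *
p=look(["place_1","tray_pointer","notch_1","bumper_side"],"w11.png",c=.3); dishes(p,.025,.042)
E
python3 to.py 0.46 -0.298 0.30
```

```text
cam [0.455  0.2821 0.3028] tcp [0.5099 0.2399 0.3317] t 25.4833
place_1 0.71 [165. 148.] [0.4284 0.1885 0.017 ] [0.4269 0.1831 0.0007]
tray_pointer 0.64 [165. 151.] [0.431  0.1861 0.017 ] [0.431  0.1861 0.017 ]
notch_1 0.95 [139. 211.] [0.4612 0.1216 0.02  ] [0.4613 0.1203 0.0177]
notch_1 0.77 [146. 260.] [0.5088 0.087  0.02  ] [0.4757 0.2069 0.1938]
bumper_side 0.57 [326.  29.] [0.4377 0.3753 0.021 ] [0.4388 0.3698 0.0376]
blob [325. 119.] 3563 circ [0.5012 0.3293 0.0311] mean [0.5003 0.329  0.0342]
blob [256. 182.] 2969 circ [0.5102 0.2413 0.0309] mean [0.509  0.2422 0.0341]
blob [385. 186.] 2951 circ [0.5912 0.3405 0.0311] mean [0.5899 0.3408 0.0342]
blob [311. 238.] 432 circ [0.5943 0.25   0.0141] mean [0.5929 0.2506 0.0307]
tcp [0.5102 0.2399 0.3322] yang 52.5 move [-0.2874 -0.4574  0.0328] roll  q6 -0.6093751082070679 op 0.07425769266038529
```

View pics/w11.png

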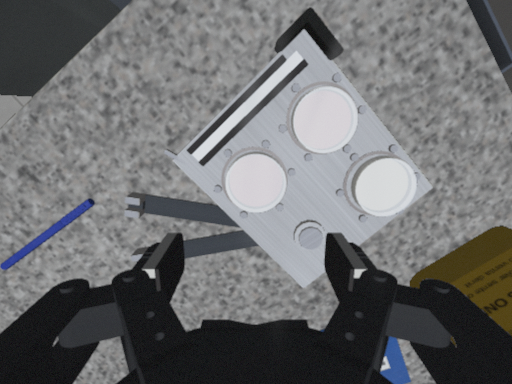

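All three dishes lie between the studs, tops at 34 mm. The pointer is at (165,151) and notch 1 at (139,211), so the tray must turn about 0.39 rad. I'll shut the fingers and go to the bumper side.

```bash
python3 to.py 0.436 0.3967 0.30 7
```

```text
tcp [0.5102 0.2399 0.3322] yang 52.5 move [0.1542 0.0794 0.0322] roll 0.795 q6 -0.6093751082070679 op 0.07425769266038529
```

Emit:
{"fn": "apply_moves", "kwargs": {"plan": [[0,0.03,0.02,0,0.1],[0,0.06,0.04,0,0.2],[0,0.1,0.06,0,0.32],[0,0.154,0.079,0.01,0.44],[0,0.154,0.079,0.03,0.56],[0,0.154,0.079,0.03,0.68],[0,0.154,0.079,0.03,0.795],[0,0.154,0.079,0.03,0.795],[0,0.154,0.079,0.03,0.795],[0,0.154,0.079,0.03,0.795]]}}

```text
t: 26.52
tool_pos: [0.4366, 0.3963, 0.3039]
tool_rot: [2.08, 2.355, -0.0]
contact_force: [-1.1, -0.3, 1.1]
opening: -0.0002
grip_force: 0.0
```

```bash
python3 to.py 0.436 0.3967 0.187 7; cat > arc.py <<'E'
from h import *
import sys
# arc.py heading_deg local_x local_y z : tool-frame move putting TCP rigidly at the tray-local point at these headings, closing line at heading-90
PIN=np.array([.595,.250])
def arc(hs,lx,ly,z,T=None):
    T=tool() if T is None else T; a=np.degrees(np.arctan2(T[1,1],T[0,1]))
    for h in hs:
        t=np.radians(h); e=np.array([np.cos(t),np.sin(t)]); n=np.array([-e[1],e[0]]); w=np.r_[PIN+lx*e+ly*n,z]
        d=T[:3,:3].T@(w-T[:3,3]); s=(a-(h-90)+90)%180-90
        print(h,np.round(w,4),"move",np.round(d,4),"roll",round(np.radians(s),3))
if __name__=="__main__": arc([float(v) for v in sys.argv[4:]],*[float(v) for v in sys.argv[1:4]])
E
```

```text
tcp [0.4366 0.3963 0.3039] yang 7.1 move [ 0.0005 -0.0005  0.1169] roll 0.002 q6 0.48691417760989525 op -0.00015545736345586654
```

Emit:
{"fn": "apply_moves", "kwargs": {"plan": [[0,0,0,0.03,0],[0,0,0,0.06,0],[0,0,0,0.09,0],[0,0,0,0.11,0],[0,0,0,0.117,0],[0,0,0,0.117,0],[0,0,0,0.117,0],[0,0,0,0.117,0]]}}

```text
t: 27.18
tool_pos: [0.4374, 0.397, 0.1893]
tool_rot: [2.081, 2.352, 0.006]
contact_force: [0.6, 0.6, -1.2]
opening: -0.0
grip_force: 0.0
```

```bash
python3 arc.py .148 .14 .187 97 100 103 106 109 112 115
```

```text
97.0 [0.438  0.3798 0.187 ] move [-0.0171 -0.0015  0.0022] roll 0.0
100.0 [0.4314 0.3714 0.187 ] move [-0.0246 -0.009   0.0022] roll -0.052
103.0 [0.4253 0.3627 0.187 ] move [-0.0325 -0.0162  0.0022] roll -0.105
106.0 [0.4196 0.3537 0.187 ] move [-0.0408 -0.0229  0.0021] roll -0.157
109.0 [0.4144 0.3444 0.187 ] move [-0.0494 -0.0292  0.0021] roll -0.209
112.0 [0.4098 0.3348 0.187 ] move [-0.0584 -0.035   0.002 ] roll -0.262
115.0 [0.4056 0.325  0.187 ] move [-0.0676 -0.0404  0.002 ] roll -0.314
```

Emit:
{"fn": "apply_moves", "kwargs": {"plan": [[0,-0.012,-0.001,0,0],[0,-0.0171,-0.0015,0,0],[0,-0.0208,-0.005,0,-0.026],[0,-0.0246,-0.009,0,-0.052],[0,-0.0285,-0.0126,0,-0.078],[0,-0.0325,-0.0162,0,-0.105],[0,-0.0366,-0.0196,0,-0.13],[0,-0.0408,-0.0229,0,-0.157],[0,-0.045,-0.026,0,-0.183],[0,-0.0494,-0.0292,0,-0.209],[0,-0.054,-0.032,0,-0.235],[0,-0.0584,-0.035,0,-0.262]]}}

```text
t: 28.18
tool_pos: [0.409, 0.334, 0.1886]
tool_rot: [1.755, 2.605, 0.005]
contact_force: [0.2, 2.5, 1.2]
opening: -0.0002
grip_force: 1.1
```

```bash
python3 arc.py .148 .14 .187 112 113.5 115 116.5 118 119.2; python3 - <<'E'
from look import *
p=look(["place_1","tray_pointer","notch_1","bumper_side"],"w12.png",c=.3); dishes(p,.025,.042)
E
```

```text
112.0 [0.4098 0.3348 0.187 ] move [0.0004 0.001  0.0016] roll 0.001
113.5 [0.4076 0.3299 0.187 ] move [-0.0033 -0.0029  0.0016] roll -0.025
115.0 [0.4056 0.325  0.187 ] move [-0.0071 -0.0066  0.0016] roll -0.051
116.5 [0.4037 0.32   0.187 ] move [-0.011  -0.0102  0.0016] roll -0.078
118.0 [0.4019 0.315  0.187 ] move [-0.015  -0.0138  0.0015] roll -0.104
119.2 [0.4006 0.3109 0.187 ] move [-0.0183 -0.0165  0.0015] roll -0.125
cam [0.3831 0.3985 0.1589] tcp [0.4086 0.3334 0.1882] t 28.2333
blob [495. 329.] 1414 circ [0.5519 0.3416 0.0192] mean [0.5458 0.3423 0.0341]
```

Emit:
{"fn": "apply_moves", "kwargs": {"plan": [[0,-0.0033,-0.0029,0,-0.025],[0,-0.0071,-0.0066,0,-0.051],[0,-0.011,-0.0102,0,-0.078],[0,-0.0124,-0.0115,0,-0.087],[0,-0.0124,-0.0115,0,-0.087]]}}

```text
t: 28.85
tool_pos: [0.4027, 0.3183, 0.1871]
tool_rot: [1.643, 2.678, -0.0]
contact_force: [-0.7, 1.3, -0.0]
opening: 0.0002
grip_force: 0.3
```

Emit:
{"fn": "apply_moves", "kwargs": {"plan": [[0,0.012,0,0,0],[0,0.012,0,-0.04,0],[0,0.012,-0.02,-0.08,0],[0,0,-0.05,-0.12,0],[0,-0.03,-0.09,-0.15,0],[0,-0.06,-0.11,-0.15,0],[0,-0.06,-0.11,-0.15,0],[0,-0.06,-0.11,-0.15,0],[0,-0.06,-0.11,-0.15,0],[0,-0.06,-0.11,-0.15,0]]}}

```text
t: 29.68
tool_pos: [0.3319, 0.2156, 0.3368]
tool_rot: [-1.642, -2.678, -0.0]
contact_force: [-0.1, -0.1, 0.0]
opening: -0.0002
grip_force: 0.0
```

```bash
python3 - <<'E'
from look import *
p=look(["place_1","tray_pointer","notch_1","bumper_side","tray_pin","groove_1"],"w13.png",c=.3); dishes(p,.025,.042)
E
```

```text
cam [0.3005 0.2775 0.3071] tcp [0.332  0.2157 0.3365] t 29.7333
bumper_side 0.74 [363. 132.] [0.4063 0.3087 0.021 ] [0.4084 0.3093 0.0154]
tray_pin 0.87 [470. 255.] [0.5931 0.2477 0.017 ] [0.5816 0.2489 0.0284]
groove_1 0.94 [352. 226.] [0.4536 0.2168 0.017 ] [0.4526 0.2171 0.0188]
groove_1 0.88 [353. 169.] [0.4201 0.2719 0.017 ] [0.4196 0.2719 0.0183]
groove_1 0.85 [344. 272.] [0.4768 0.1637 0.017 ] [0.3566 0.2413 0.2148]
groove_1 0.72 [356. 195.] [0.4374 0.249  0.017 ] [0.4365 0.2492 0.0189]
blob [495. 180.] 1883 circ [0.5565 0.3324 0.0306] mean [0.5455 0.3267 0.0333]
blob [417. 182.] 3049 circ [0.4787 0.2895 0.0313] mean [0.4765 0.2899 0.0339]
blob [404. 260.] 2459 circ [0.5189 0.2113 0.0313] mean [0.5163 0.2126 0.0338]
blob [481. 259.] 410 circ [0.5953 0.2504 0.015 ] mean [0.5928 0.2508 0.0307]
```

View pics/w13.png

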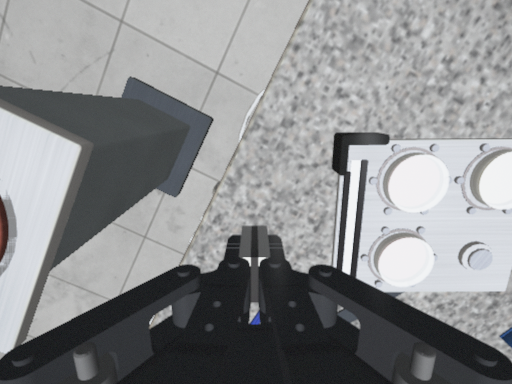

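From the dishes' motion about the pin the tray turned about 21.3° of the 22.4° needed. I'll look at the pointer and notch directly from nearby.

Emit:
{"fn": "apply_moves", "kwargs": {"plan": [[0,-0.04,0.02,0,0],[0,-0.08,0.04,0,0],[0,-0.12,0.06,0.02,0],[0,-0.162,0.075,0.05,0],[0,-0.162,0.075,0.05,0],[0,-0.162,0.075,0.05,0],[0,-0.162,0.075,0.05,0],[0,-0.162,0.075,0.05,0]]}}

```text
t: 30.7
tool_pos: [0.4721, 0.1051, 0.2872]
tool_rot: [-1.641, -2.678, -0.0]
contact_force: [0.1, -0.1, -0.2]
opening: 0.0002
grip_force: 0.0
```

```bash
python3 - <<'E'
from look import *
p=look(["place_1","tray_pointer","notch_1","tray_pin","groove_1"],"w14.png",c=.3); dishes(p,.025,.042)
E
```

```text
cam [0.4407 0.167  0.2574] tcp [0.472  0.1054 0.2876] t 30.75
tray_pointer 0.82 [261. 162.] [0.4652 0.1314 0.017 ] [0.4652 0.1315 0.0174]
notch_1 0.68 [249. 169.] [0.4588 0.1218 0.02  ] [0.4595 0.1201 0.0115]
notch_1 0.58 [281. 230.] [0.51   0.0848 0.02  ] [0.5125 0.082  0.0117]
tray_pin 0.8 [468. 106.] [0.5953 0.2492 0.017 ] [0.5863 0.2444 0.031 ]
groove_1 0.95 [290.  91.] [0.4596 0.1938 0.017 ] [0.4595 0.1937 0.0186]
groove_1 0.92 [296.   6.] [0.4349 0.2481 0.017 ] [0.4349 0.2476 0.0185]
groove_1 0.73 [296.  57.] [0.4516 0.2179 0.017 ] [0.4515 0.2176 0.0186]
groove_1 0.56 [295. 130.] [0.478  0.1684 0.017 ] [0.4778 0.1684 0.0186]
blob [379.   9.] 1274 circ [0.4869 0.2727 0.0249] mean [0.4877 0.2673 0.0335]
blob [498.   6.] 401 circ [0.56   0.3053 0.0124] mean [0.5604 0.3061 0.0338]
blob [372. 104.] 5452 circ [0.5195 0.211  0.0311] mean [0.5182 0.2113 0.0341]
blob [480. 104.] 909 circ [0.595  0.2511 0.0149] mean [0.593  0.2502 0.0309]
```

View pics/w14.png

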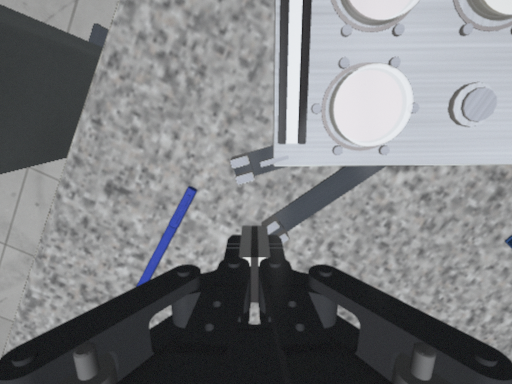

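The pointer tip (262,163) is about 1° short of the middle of the notch (242,170), so the value is about 0.48. I'll give a small nudge for margin.

```bash
python3 arc.py .165 .14 .30 118
```

```text
118.0 [0.3939 0.33   0.3   ] move [ 0.2355  0.0327 -0.0123] roll -0.016
```

Emit:
{"fn": "apply_moves", "kwargs": {"plan": [[0,0.2355,0.0327,-0.012,-0.016],[0,0.2355,0.0327,-0.012,-0.016],[0,0.2355,0.0327,-0.012,-0.016],[0,0.2355,0.0327,-0.012,-0.016],[0,0.2355,0.0327,-0.012,-0.016],[0,0.2355,0.0327,-0.012,-0.016],[0,0.2355,0.0327,-0.012,-0.016],[0,0.2355,0.0327,0.02,-0.016],[0,0.2355,0.0327,0.06,-0.016],[0,0.2355,0.0327,0.099,-0.016],[0,0.2355,0.0327,0.099,-0.016],[0,0.2355,0.0327,0.099,-0.016]]}}

```text
t: 32.0
tool_pos: [0.3934, 0.3285, 0.186]
tool_rot: [-1.619, -2.689, 0.008]
contact_force: [0.4, -0.4, 0.6]
opening: 0.0003
grip_force: 0.0
```

```bash
python3 arc.py .155 .14 .187 117; python3 arc.py .148 .14 .187 118.2
```

```text
117.0 [0.3999 0.3245 0.187 ] move [-0.0066  0.0039 -0.001 ] roll 0.016
118.2 [0.4017 0.3143 0.187 ] move [-0.0165  0.0007 -0.001 ] roll -0.005
```

Emit:
{"fn": "apply_moves", "kwargs": {"plan": [[0,-0.006,0,0,0],[0,-0.01,0,0,0],[0,-0.013,0,0,0],[0,-0.015,0,0,0],[0,-0.0165,0,0,0],[0,-0.0165,0,0,0],[0,-0.0165,0,0,0],[0,-0.0165,0,0,0]]}}

```text
t: 32.67
tool_pos: [0.4024, 0.3148, 0.1882]
tool_rot: [1.62, 2.691, 0.001]
contact_force: [0.2, 0.4, -0.0]
opening: 0.0003
grip_force: 0.3
```

```bash
python3 arc.py .148 .14 .187 117.4 118.2
```

```text
117.4 [0.4026 0.317  0.187 ] move [0.0018 0.0012 0.0012] roll 0.009
118.2 [0.4017 0.3143 0.187 ] move [-0.0001 -0.0009  0.0012] roll -0.005
```

Emit:
{"fn": "apply_moves", "kwargs": {"plan": [[0,0.012,0,0,0],[0,0.012,0,-0.04,0],[0,0.012,0,-0.08,0],[0,-0.02,0.01,-0.12,0],[0,-0.06,0.02,-0.15,0],[0,-0.1,0.02,-0.15,0],[0,-0.13,0.02,-0.15,0],[0,-0.13,0.02,-0.15,0],[0,-0.13,0.02,-0.15,0],[0,-0.13,0.02,-0.15,0]]}}

```text
t: 33.5
tool_pos: [0.4804, 0.2097, 0.3372]
tool_rot: [-1.62, -2.69, 0.001]
contact_force: [0.5, 0.8, -0.1]
opening: -0.0001
grip_force: 0.0
```

```bash
python3 - <<'E'
from look import *
p=look(["tray_pointer","notch_1","tray_pin","groove_1","bumper_side"],"w15.png",c=.3); b=dishes(p,.025,.042)
pin=np.array([.595,.25])
print([np.degrees(np.arctan2(y-pin[1],x-pin[0]))%360 for x,y,r in b])
E
python3 to.py 0.42 -0.36 0.33 90
```

```text
cam [0.448  0.271  0.3075] tcp [0.4801 0.2101 0.3371] t 33.55
tray_pointer 0.96 [210. 237.] [0.4675 0.1273 0.017 ] [0.4683 0.1213 0.005 ]
tray_pointer 0.69 [366. 196.] [0.5953 0.2493 0.017 ] [0.5882 0.2503 0.031 ]
tray_pointer 0.67 [229.  55.] [0.4034 0.3048 0.017 ] [0.4065 0.3025 0.037 ]
notch_1 0.85 [201. 237.] [0.4586 0.124  0.02  ] [0.4589 0.12   0.0122]
tray_pin 0.7 [367. 197.] [0.5972 0.2485 0.017 ] [0.59   0.2496 0.031 ]
tray_pin 0.68 [231. 186.] [0.462  0.1915 0.017 ] [0.4619 0.1918 0.0182]
groove_1 0.94 [234. 217.] [0.4805 0.1605 0.017 ] [0.4803 0.1612 0.0187]
groove_1 0.92 [228.  99.] [0.4194 0.2687 0.017 ] [0.4195 0.2688 0.0183]
groove_1 0.79 [230. 186.] [0.461  0.1903 0.017 ] [0.4609 0.1907 0.0182]
groove_1 0.69 [232. 129.] [0.4365 0.2446 0.017 ] [0.4366 0.2448 0.0185]
groove_1 0.68 [231. 158.] [0.4482 0.2176 0.017 ] [0.4482 0.2179 0.0187]
blob [388. 105.] 3686 circ [0.5567 0.3328 0.0311] mean [0.5552 0.3328 0.034 ]
blob [291. 110.] 3488 circ [0.4784 0.287  0.0308] mean [0.4778 0.2876 0.0342]
blob [289. 199.] 2741 circ [0.5203 0.2098 0.031 ] mean [0.5193 0.2109 0.0341]
blob [370. 197.] 484 circ [0.5952 0.2508 0.0147] mean [0.5933 0.2508 0.0306]
blob [480. 303.] 762 circ [0.7711 0.2045 0.0306] mean [0.7704 0.2052 0.0369]
[np.float64(114.85338560495886), np.float64(162.40145952125326), np.float64(208.2616346862073), np.float64(78.3266713332543), np.float64(345.49799669549645)]
tcp [0.4802 0.2103 0.3376] yang 28.0 move [-0.4752 -0.3209  0.0077] roll -1.082 q6 -0.21811562787884647 op -0.00029563977122183243
```

View pics/w15.png

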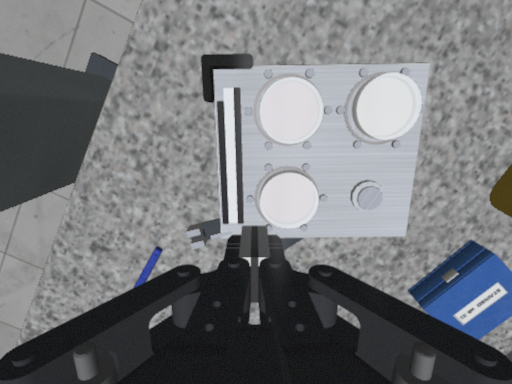

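The dishes moved about the pin by 22.5°, so the pointer is at notch 1. I'll refine the groove centre line and ends from the white stripe ((229,88) to (233,222)).

```bash
python3 - <<'E'
from look import *
p=shot("wrist"); g=cv2.cvtColor(p["img"],cv2.COLOR_BGR2GRAY)
m=np.zeros_like(g); m[75:232,215:250]=(g[75:232,215:250]>225)
n,l,s,c=cv2.connectedComponentsWithStats(m); 
for i in range(1,n):
    if s[i,4]<300: continue
    v,u=np.nonzero(l==i); r=cv2.minAreaRect(np.c_[u,v].astype(np.float32)); b=cv2.boxPoints(r)
    print(s[i],r); W=np.array([onplane(p,q,.017)[:2] for q in b]); print(W)
    d=[np.linalg.norm(W[k]-W[(k+1)%4]) for k in range(4)]; print(d,W.mean(0))
    P=np.array([onplane(p,(a,e),.017)[:2] for a,e in zip(u,v)]); ev,vec=np.linalg.eigh(np.cov(P.T)); print("mean",P.mean(0),np.degrees(np.arctan2(vec[1,1],vec[0,1])))
    t=(P-P.mean(0))@vec[:,1]; print(t.min(),t.max())
E
```

```text
[ 224   89   12  133 1039] ((229.82241821289062, 155.05007934570312), (132.15008544921875, 8.294812202453613), 88.2901840209961)
[[0.412  0.2753]
 [0.419  0.2793]
 [0.4849 0.1581]
 [0.4769 0.1535]]
[np.float64(0.008083776121432237), np.float64(0.13797664541571267), np.float64(0.00920174418412852), np.float64(0.13803920587488505)] [0.4482 0.2166]
mean [0.4461 0.2211] 118.51899453754646
-0.0738634152580429 0.06406542725250398
```

```bash
python3 to.py 0.486 -0.44 0.38; python3 to.py 0.47 -0.1 0.38
```

```text
tcp [0.4803 0.2101 0.3377] yang 28.0 move [-0.5767 -0.3001 -0.0422] roll  q6 -0.218166320971862 op -4.9063290395088416e-05
tcp [0.4803 0.2101 0.3377] yang 28.0 move [-0.269  -0.1546 -0.0422] roll  q6 -0.218166320971862 op -4.9063290395088416e-05
```

Emit:
{"fn": "apply_moves", "kwargs": {"plan": [[0.05,-0.5767,-0.3,-0.042,0],[0.05,-0.5767,-0.3,-0.042,0],[0.05,-0.5767,-0.3,-0.042,0],[0.05,-0.5767,-0.3,-0.042,0],[0.05,-0.5767,-0.3,-0.042,0],[0.05,-0.5767,-0.3,-0.042,0],[0.05,-0.5767,-0.3,-0.042,0],[0.05,-0.5767,-0.3,-0.042,0],[0.05,-0.5767,-0.3,-0.042,0],[0.05,-0.5767,-0.3,-0.042,0],[0.05,-0.5767,-0.3,-0.042,0],[0.05,-0.5767,-0.3,-0.042,0]]}}

```text
t: 34.85
tool_pos: [0.4842, -0.2914, 0.3705]
tool_rot: [1.62, 2.691, 0.0]
contact_force: [1.0, 0.1, 0.4]
opening: 0.0498
grip_force: 0.0
```

```bash
python3 to.py 0.486 -0.44 0.38
```

```text
tcp [ 0.4842 -0.2914  0.3705] yang 27.9 move [-0.1322 -0.068  -0.0095] roll  q6 -1.1607272617645439 op 0.04981643605221093
```

Emit:
{"fn": "apply_moves", "kwargs": {"plan": [[0.05,-0.132,-0.068,-0.01,0],[0.05,-0.132,-0.068,-0.01,0],[0.05,-0.132,-0.068,-0.01,0],[0.05,-0.132,-0.068,-0.01,0],[0.05,-0.132,-0.068,-0.01,0],[0.05,-0.132,-0.068,-0.01,0],[0.05,-0.132,-0.068,-0.01,0],[0.05,-0.132,-0.068,-0.01,0]]}}

```text
t: 35.52
tool_pos: [0.4865, -0.4367, 0.38]
tool_rot: [-1.618, -2.692, -0.001]
contact_force: [-0.5, 0.5, 0.3]
opening: 0.0499
grip_force: 0.0
```

```bash
python3 - <<'E'
from look import *
p=look(["pen_head","pen_collar","rest_point"],"w16.png",c=.2)
X=cloud(p); z=X[...,2]; ok=p["range_z"]>0
for lo,hi in((.125,.145),(.08,.095),(.074,.0845)):
    m=(ok&(z>lo)&(z<hi)&(np.hypot(X[...,0]-.467,X[...,1]+.404)<.06)).astype(np.uint8); n,l,s,c=cv2.connectedComponentsWithStats(m)
    for i in range(1,n):
        if s[i,4]>25:
            q=X[l==i]; cc=cv2.minEnclosingCircle(q[:,:2].astype(np.float32)); print(lo,s[i],np.median(q,0),np.round([*cc[0],cc[1]],4))
E
```

```text
cam [ 0.454  -0.3754  0.3503] tcp [ 0.4865 -0.4367  0.3801] t 35.5667
pen_head 0.87 [248. 142.] [ 0.4612 -0.4006  0.11  ] [ 0.4604 -0.3978  0.1358]
pen_collar 0.88 [253. 144.] [ 0.4671 -0.4025  0.08  ] [ 0.4644 -0.3969  0.1357]
0.125 [240 138  21  22 349] [ 0.4644 -0.4009  0.1358] [ 0.4646 -0.402   0.0078]
0.08 [ 213  113   89   57 3006] [ 0.476  -0.3949  0.0814] [ 0.4693 -0.3997  0.045 ]
0.074 [ 213  113   90   58 2518] [ 0.4839 -0.393   0.0809] [ 0.4702 -0.3997  0.0456]
```

View pics/w16.png

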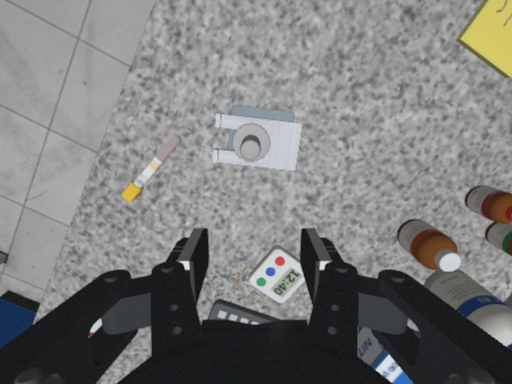

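The pen top is at (0.4646,-0.402,0.135) with a radius of 7.8 mm, as expected.

```bash
python3 to.py 0.4646 -0.402 0.264
```

```text
tcp [ 0.4864 -0.437   0.3804] yang 28.0 move [ 0.0412 -0.0028  0.1164] roll  q6 -1.3340846657906704 op 0.04968266240628937
```

Emit:
{"fn": "apply_moves", "kwargs": {"plan": [[0.05,0.041,-0.003,0.0,0],[0.05,0.041,-0.003,0.0,0],[0.05,0.041,-0.003,0.0,0],[0.05,0.041,-0.003,0.03,0],[0.05,0.041,-0.003,0.06,0],[0.05,0.041,-0.003,0.09,0],[0.05,0.041,-0.003,0.11,0],[0.05,0.041,-0.003,0.1164,0],[0.05,0.041,-0.003,0.1164,0],[0.05,0.041,-0.003,0.1164,0]]}}

```text
t: 36.55
tool_pos: [0.4649, -0.404, 0.2655]
tool_rot: [1.619, 2.69, -0.001]
contact_force: [1.0, -0.0, 0.8]
opening: 0.0502
grip_force: 0.0
```

Emit:
{"fn": "apply_moves", "kwargs": {"plan": [[0.03,0,0,0,0],[0.02,0,0,0,0],[0.01,0,0,0,0],[0.01,0,0,0,0],[0.01,0,0,0,0],[0.01,0,0,0,0],[0.01,0,0,0,0]], "newtons": 50}}

```text
t: 37.13
tool_pos: [0.4648, -0.4039, 0.2661]
tool_rot: [1.619, 2.689, -0.001]
contact_force: [0.7, -0.3, 5.8]
opening: 0.0144
grip_force: 48.6
```

```bash
python3 to.py 0.4646 -0.402 0.264; python3 -c "
from h import *
print(telemetry.get_obs()['contact_force'],telemetry.get_obs()['wrist_torque'])"
```

```text
tcp [ 0.4648 -0.4039  0.2661] yang 27.9 move [0.0018 0.0007 0.0021] roll  q6 -1.3231861524795292 op 0.014449087118017246
[ 0.67414697 -0.29629892  5.79671577] [0.08820298 0.02828803 0.00968471]
```

Emit:
{"fn": "apply_moves", "kwargs": {"plan": [[0.01,0,0,-0.01,0],[0.01,0,0,-0.03,0],[0.01,0,0,-0.05,0],[0.01,0,0,-0.07,0],[0.01,0,0,-0.09,0],[0.01,0,0,-0.11,0],[0.01,0,0,-0.11,0],[0.01,0,0,-0.11,0],[0.01,0,0,-0.11,0]]}}

```text
t: 37.88
tool_pos: [0.4639, -0.403, 0.3724]
tool_rot: [-1.619, -2.69, -0.001]
contact_force: [0.6, -0.1, -1.9]
opening: 0.0151
grip_force: 48.7
```

```bash
cat > pt.py <<'E'
from look import *
p=shot("wrist"); T=tool(); cv2.imwrite("pics/pen%d.png"%p["shot"],p["img"])
for k in("pen_tip","pen_collar"):
    for r in eyes.tip_of(k,p)[:2]:
        w=onplane(p,r["point"],T[2,3]-(.256 if k=="pen_tip" else .186)); print(k,round(r["confidence"],2),np.round(r["point"],1),"tool",np.round(T[:3,:3].T@(w-T[:3,3]),4))
print("tcp",T[:3,3],"expect px tip",proj(p,(T@np.r_[0,0,.256,1])[:3]),"collar",proj(p,(T@np.r_[0,0,.186,1])[:3]))
o=telemetry.get_obs(); print(o["t"],o["opening"],o["contact_force"])
E
python3 pt.py
```

```text
pen_tip 0.72 [253.5 196.7] tool [-0.001  -0.0003  0.256 ]
pen_collar 0.64 [255.3 229.1] tool [0.0002 0.0009 0.186 ]
tcp [ 0.4639 -0.4029  0.3717] expect px tip [253.8622 195.6119] collar [253.835  229.4791]
38.0333 0.014722035434137798 [-0.4663 -0.0074 -0.1801]
```

The pen hangs straight in the grip, with its tip within 1 mm of the tool axis. Moving to the groove start.

Emit:
{"fn": "apply_moves", "kwargs": {"plan": [[0.01,0.03,0.017,0,0],[0.01,0.06,0.034,0,0],[0.01,0.096,0.0544,0,0],[0.01,0.132,0.0748,0,0],[0.01,0.168,0.0952,0,0],[0.01,0.204,0.1156,0,0],[0.01,0.24,0.136,0,0],[0.01,0.276,0.1564,0,0],[0.01,0.312,0.1768,0,0],[0.01,0.348,0.197,0,0],[0.01,0.38,0.215,0,0],[0.01,0.41,0.232,0,0]]}}

```text
t: 39.03
tool_pos: [0.4767, 0.0698, 0.3728]
tool_rot: [-1.619, -2.691, 0.001]
contact_force: [0.0, -0.4, -1.3]
opening: 0.0152
grip_force: 48.7
```

Emit:
{"fn": "apply_moves", "kwargs": {"plan": [[0.01,0.03,0.017,0,0],[0.01,0.055,0.032,0,0],[0.01,0.07,0.04,0.0,0],[0.01,0.08,0.045,0.0,0],[0.01,0.08,0.045,0.0,0],[0.01,0.08,0.045,0.0,0],[0.01,0.08,0.045,0.0,0]]}}

```text
t: 39.62
tool_pos: [0.4798, 0.1585, 0.3734]
tool_rot: [-1.621, -2.69, 0.002]
contact_force: [0.9, 0.0, -0.8]
opening: 0.0149
grip_force: 48.7
```

```bash
python3 pt.py; python3 to.py 0.4788 0.1604 0.30 118.5
```

```text
pen_tip 0.94 [254.6 193.6] tool [0.0026 0.0004 0.256 ]
pen_tip 0.52 [224.1 192.9] tool [ 0.0032 -0.0251  0.256 ]
pen_collar 0.96 [253.7 227.9] tool [ 0.0019 -0.0002  0.186 ]
tcp [0.4799 0.1583 0.3736] expect px tip [254.099 196.608] collar [254.0806 230.8849]
39.7667 0.014215554897824353 [-0.043  -0.0462 -0.0453]
tcp [0.4799 0.1583 0.3738] yang 27.8 move [0.0023 0.     0.0738] roll 1.559 q6 -0.31384295984473115 op 0.014215554897824353
```

Emit:
{"fn": "apply_moves", "kwargs": {"plan": [[0.01,0.002,0,0.02,0],[0.01,0.002,0,0.04,0],[0.01,0.002,0,0.06,0],[0.01,0.002,0,0.074,0],[0.01,0.002,0,0.074,0],[0.01,0.002,0,0.074,0],[0.01,0.002,0,0.074,0]]}}

```text
t: 40.35
tool_pos: [0.4793, 0.1608, 0.3011]
tool_rot: [1.621, 2.69, 0.002]
contact_force: [-0.1, -0.0, 0.4]
opening: 0.0147
grip_force: 48.8
```

```bash
python3 pt.py; python3 - <<'E'
from look import *
p=shot("wrist"); cv2.imwrite("pics/w17.png",p["img"][:260]); T=tool()
g=p["img"].min(-1); X=T[:3,:3].T
for v in range(20,200,15):
    uv=proj(p,np.r_[.4482-.0,.2166,.017])
    # bright stripe centre per row, in tool coords
    u=np.nonzero(g[v,215:300]>215)[0]+215
    if len(u)>3:
        w=onplane(p,(np.median(u),v),.017); t=X@(w-T[:3,3]); print(v,len(u),u.min(),u.max(),np.round(t[:2],4),np.round(w[:2],4))
print([np.round(X@(np.r_[.4482+s*-.4775,.2166+s*.8786,.017]-T[:3,3]),4)[:2] for s in(-.06,0,.06)])
E
python3 to.py 0.4788 0.1604 0.2745
```

```text
pen_tip 0.77 [252.3 195.5] tool [ 0.0009 -0.0018  0.256 ]
pen_collar 0.87 [259.1 228.9] tool [0.0012 0.0028 0.186 ]
pen_collar 0.49 [408.8 162.7] tool [0.0412 0.0865 0.1862]
tcp [0.4794 0.1609 0.3015] expect px tip [254.4397 196.4919] collar [254.5027 230.7525]
40.5 0.014845140680941395 [ 0.1268  0.3382 -0.3385]
35 16 246 299 [ 0.1282 -0.0001] [0.4199 0.2746]
50 20 246 299 [0.1171 0.0016] [0.4265 0.2655]
65 19 246 299 [0.1058 0.0011] [0.4315 0.2553]
80 12 247 299 [ 0.0941 -0.001 ] [0.4351 0.2439]
95 10 247 256 [ 0.082  -0.0019] [0.4399 0.2329]
110 10 247 256 [ 0.0697 -0.0019] [0.4457 0.222 ]
125 9 248 256 [ 0.057  -0.0015] [0.452  0.2109]
140 9 248 256 [ 0.0439 -0.0015] [0.4581 0.1993]
155 20 248 299 [0.0304 0.0179] [0.4816 0.1965]
170 22 248 299 [0.0165 0.032 ] [0.5006 0.1908]
185 16 249 299 [0.0022 0.0025] [0.4812 0.1644]
[array([ 0.0038, -0.0015]), array([ 0.0638, -0.0022]), array([ 0.1238, -0.0028])]
tcp [0.4793 0.1611 0.3013] yang 27.9 move [-0.0004 -0.0008  0.0268] roll  q6 -0.30980234544628704 op 0.014438587244122092
```

View pics/w17.png

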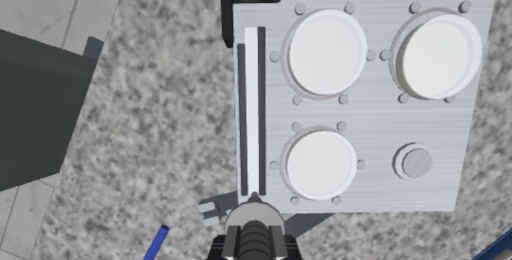

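The stripe lies at tool y of about -0.0015 and the pen tip (254,196) is just at its lower end. Descending into the groove start.

Emit:
{"fn": "apply_moves", "kwargs": {"plan": [[0.01,-0.001,-0.001,0.005,0],[0.01,-0.001,-0.001,0.01,0],[0.01,-0.001,-0.001,0.015,0],[0.01,-0.001,-0.001,0.02,0],[0.01,-0.001,-0.001,0.0235,0],[0.01,-0.001,-0.001,0.0255,0],[0.01,-0.001,-0.001,0.0265,0],[0.01,-0.001,-0.001,0.0265,0],[0.01,-0.001,-0.001,0.0265,0]]}}

```text
t: 41.3
tool_pos: [0.4785, 0.1598, 0.2735]
tool_rot: [1.62, 2.691, 0.001]
contact_force: [-0.7, -0.2, -0.8]
opening: 0.0147
grip_force: 48.7
```

```bash
python3 pt.py; python3 -c "
import cv2,glob,os
f=max(glob.glob('pics/pen*.png'),key=os.path.getmtime); a=cv2.imread(f)[120:260,190:320]; cv2.imwrite('pics/z1.png',cv2.resize(a,None,fx=4,fy=4,interpolation=cv2.INTER_CUBIC))"
```

```text
pen_tip 0.76 [253.6 193.4] tool [ 0.0026 -0.0003  0.256 ]
pen_collar 0.85 [255.2 226.1] tool [0.0029 0.0007 0.186 ]
tcp [0.4785 0.1598 0.2735] expect px tip [254.0133 196.3687] collar [254.0006 230.5298]
41.45 0.014651926484734368 [ 0.3878 -0.3232 -0.9931]
```

View pics/z1.png

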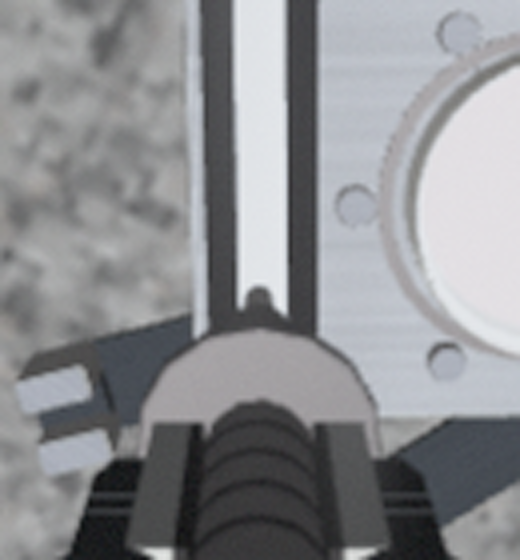

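The tip is in the groove, centred, no contact force. Drawing along it at about 2 cm/s.

Emit:
{"fn": "apply_moves", "kwargs": {"plan": [[0.01,0.0018,0,0,0],[0.01,0.0037,0,0,0],[0.01,0.0055,0,0,0],[0.01,0.0073,0,0,0],[0.01,0.0092,0,0,0],[0.01,0.011,0,0,0],[0.01,0.0128,0,0,0],[0.01,0.0147,0,0,0],[0.01,0.0165,0,0,0],[0.01,0.0183,0,0,0],[0.01,0.0202,0,0,0],[0.01,0.022,0,0,0]]}}

```text
t: 42.45
tool_pos: [0.468, 0.1794, 0.2733]
tool_rot: [-1.62, -2.692, 0.0]
contact_force: [-0.0, 0.3, -0.3]
opening: 0.0149
grip_force: 48.7
```

Emit:
{"fn": "apply_moves", "kwargs": {"plan": [[0.01,0.0018,0,0,0],[0.01,0.0037,0,0,0],[0.01,0.0055,0,0,0],[0.01,0.0073,0,0,0],[0.01,0.0092,0,0,0],[0.01,0.011,-0.0001,0,0],[0.01,0.0128,-0.0001,0,0],[0.01,0.0147,-0.0001,0,0],[0.01,0.0165,-0.0002,0,0],[0.01,0.0183,-0.0002,0,0],[0.01,0.0202,-0.0002,0,0],[0.01,0.022,-0.0002,0,0]]}}

```text
t: 43.45
tool_pos: [0.4575, 0.1988, 0.2734]
tool_rot: [-1.62, -2.691, -0.0]
contact_force: [0.4, -0.5, -0.7]
opening: 0.0151
grip_force: 48.7
```

```bash
python3 pt.py; python3 - <<'E'
from look import *
p=shot("wrist"); T=tool(); g=p["img"].min(-1)
for v in range(60,190,15):
    u=np.nonzero(g[v,235:275]>215)[0]+235
    if len(u)>3:
        w=onplane(p,(np.median(u),v),.017); t=T[:3,:3].T@(w-T[:3,3]); print(v,len(u),u.min(),u.max(),np.round(t[:2],4))
E
```

```text
pen_tip 0.98 [250.6 194.7] tool [ 0.0012 -0.0028  0.256 ]
pen_collar 0.87 [256.5 224.3] tool [0.0038 0.0015 0.186 ]
tcp [0.4574 0.1989 0.2734] expect px tip [253.9619 196.0584] collar [253.9418 230.123 ]
43.6 0.014642348068239483 [-0.0693 -0.1336 -0.9308]
90 12 248 259 [ 0.0844 -0.0003]
105 11 249 259 [0.0735 0.0001]
120 11 249 259 [0.0623 0.0001]
135 11 249 259 [0.0508 0.0001]
150 11 249 259 [0.0389 0.0001]
165 10 250 259 [0.0267 0.0005]
180 11 250 260 [0.0141 0.0009]
```

Emit:
{"fn": "apply_moves", "kwargs": {"plan": [[0.01,0.0018,0.0003,0,0],[0.01,0.0037,0.0003,0,0],[0.01,0.0055,0.0003,0,0],[0.01,0.0073,0.0003,0,0],[0.01,0.0092,0.0003,0,0],[0.01,0.011,0.0003,0,0],[0.01,0.0128,0.0003,0,0],[0.01,0.0147,0.0003,0,0],[0.01,0.0165,0.0003,0,0],[0.01,0.0183,0.0003,0,0],[0.01,0.0202,0.0003,0,0],[0.01,0.022,0.0003,0,0]]}}

```text
t: 44.65
tool_pos: [0.4475, 0.2183, 0.2734]
tool_rot: [1.62, 2.691, 0.0]
contact_force: [-1.4, -0.7, -1.4]
opening: 0.015
grip_force: 48.7
```

Emit:
{"fn": "apply_moves", "kwargs": {"plan": [[0.01,0.0018,0,0,0],[0.01,0.0037,0,0,0],[0.01,0.0055,0,0,0],[0.01,0.0073,0,0,0],[0.01,0.0092,0,0,0],[0.01,0.011,0,0,0],[0.01,0.0128,-0.0001,0,0],[0.01,0.0147,-0.0001,0,0],[0.01,0.0165,-0.0002,0,0],[0.01,0.0183,-0.0002,0,0],[0.01,0.0202,-0.0002,0,0],[0.01,0.022,-0.0002,0,0]]}}

```text
t: 45.65
tool_pos: [0.437, 0.2377, 0.2734]
tool_rot: [1.62, 2.692, 0.0]
contact_force: [0.3, 0.8, -0.2]
opening: 0.0147
grip_force: 48.7
```

Emit:
{"fn": "apply_moves", "kwargs": {"plan": [[0.01,0.0018,0,0,0],[0.01,0.0037,0,0,0],[0.01,0.0055,0,0,0],[0.01,0.0073,0,0,0],[0.01,0.0092,0,0,0],[0.01,0.011,0,0,0],[0.01,0.0128,-0.0001,0,0],[0.01,0.0147,-0.0001,0,0],[0.01,0.0165,-0.0002,0,0],[0.01,0.0183,-0.0002,0,0],[0.01,0.0202,-0.0002,0,0],[0.01,0.022,-0.0002,0,0]]}}

```text
t: 46.65
tool_pos: [0.4266, 0.257, 0.2733]
tool_rot: [-1.62, -2.692, 0.0]
contact_force: [-0.2, 0.0, -0.5]
opening: 0.0148
grip_force: 48.7
```

Emit:
{"fn": "apply_moves", "kwargs": {"plan": [[0.01,0.0018,0,0,0],[0.01,0.0037,0,0,0],[0.01,0.0055,0,0,0],[0.01,0.0073,0,0,0],[0.01,0.0092,0,0,0],[0.01,0.011,0,0,0],[0.01,0.0128,0,0,0],[0.01,0.0147,0,0,0],[0.01,0.016,0,0,0],[0.01,0.016,0,0,0],[0.01,0.016,0,0,0],[0.01,0.016,0,0,0]]}}

```text
t: 47.65
tool_pos: [0.4192, 0.271, 0.2734]
tool_rot: [1.62, 2.692, -0.0]
contact_force: [-0.2, 0.1, -0.4]
opening: 0.0146
grip_force: 48.7
```

```bash
python3 pt.py; python3 to.py 0.4639 -0.403 0.39; python3 - <<'E'
from look import *
p=shot("wrist"); T=tool(); t=T[:3,:3].T@(np.array([.4194,.2694,.017])-T[:3,3]); print("g5 in tool",t)
for r in eyes.tip_of("groove_5",p)[:5]: print(r["confidence"],r["point"],onplane(p,r["point"],.017))
for r in eyes.tip_of("bumper_side",p)[:2]: print(r["confidence"],r["point"],onplane(p,r["point"],.021))
E
```

```text
pen_tip 0.59 [252.8 196.3] tool [ 0.0001 -0.001   0.256 ]
pen_tip 0.47 [432.8 219.2] tool [-0.0206  0.1539  0.256 ]
pen_collar 0.69 [255.1 228.5] tool [0.0013 0.0007 0.186 ]
tcp [0.4192 0.271  0.2734] expect px tip [253.9792 196.4049] collar [253.9658 230.5667]
47.8 0.014937253485231072 [ 0.6813  0.5654 -0.6215]
tcp [0.4192 0.2709 0.2734] yang 27.9 move [-0.6165 -0.2758 -0.1166] roll  q6 -0.062268776192721545 op 0.014937253485231072
g5 in tool [-0.0014 -0.0005  0.2564]
0.84 [252.1, 200.0] [0.4193 0.2672 0.017 ]
0.66 [255.1, 318.2] [0.4774 0.163  0.017 ]
0.57 [253.7, 289.9] [0.4615 0.1902 0.017 ]
0.66 [256.8, 156.4] [0.4051 0.3023 0.021 ]
```

Groove point 5 is reached (tip within 2 mm). Lifting and carrying the pen back.

Emit:
{"fn": "apply_moves", "kwargs": {"plan": [[0.01,0,0,-0.02,0],[0.01,0,0,-0.05,0],[0.01,0,0,-0.08,0],[0.01,-0.03,-0.013,-0.11,0],[0.01,-0.065,-0.029,-0.117,0],[0.01,-0.1,-0.045,-0.117,0],[0.01,-0.135,-0.06,-0.117,0],[0.01,-0.17,-0.076,-0.117,0],[0.01,-0.205,-0.092,-0.117,0],[0.01,-0.24,-0.107,-0.117,0],[0.01,-0.275,-0.123,-0.117,0],[0.01,-0.31,-0.139,-0.117,0]]}}

```text
t: 48.95
tool_pos: [0.4409, -0.0699, 0.3906]
tool_rot: [1.62, 2.691, 0.0]
contact_force: [1.0, -0.0, -0.7]
opening: 0.0148
grip_force: 48.9
```

Emit:
{"fn": "apply_moves", "kwargs": {"plan": [[0.01,-0.035,-0.016,0,0],[0.01,-0.07,-0.031,0,0],[0.01,-0.105,-0.047,0,0],[0.01,-0.14,-0.063,0,0],[0.01,-0.175,-0.078,0,0],[0.01,-0.21,-0.094,0,0],[0.01,-0.24,-0.107,0,0],[0.01,-0.27,-0.12,0,0],[0.01,-0.29,-0.13,0,0],[0.01,-0.3,-0.135,0,0],[0.01,-0.3065,-0.137,0,0],[0.01,-0.3065,-0.137,0,0]]}}

```text
t: 49.95
tool_pos: [0.4638, -0.4035, 0.3901]
tool_rot: [-1.621, -2.69, -0.001]
contact_force: [0.2, -0.3, 0.1]
opening: 0.0147
grip_force: 48.9
```

Emit:
{"fn": "apply_moves", "kwargs": {"plan": [[0.01,0,0,0,0],[0.01,0,0,0,0],[0.01,0,0,0,0],[0.01,0,0,0,0]]}}

```text
t: 50.28
tool_pos: [0.464, -0.402, 0.3906]
tool_rot: [1.619, 2.692, 0.0]
contact_force: [0.4, -0.3, -0.7]
opening: 0.0148
grip_force: 48.9
```

```bash
python3 pt.py; python3 to.py 0.4644 -0.4033 0.268
```

```text
pen_tip 0.6 [253.9 192.9] tool [0.0031 0.0001 0.256 ]
pen_collar 0.74 [257.3 227.7] tool [0.0019 0.0021 0.186 ]
tcp [ 0.4639 -0.4022  0.3906] expect px tip [253.826  196.4753] collar [253.7532 230.661 ]
50.4333 0.01482986378487639 [-0.0011  0.2697 -0.9085]
tcp [ 0.4639 -0.4025  0.3906] yang 27.9 move [-9.000e-04  1.000e-04  1.226e-01] roll  q6 -1.3234167226243696 op 0.01482986378487639
```

Emit:
{"fn": "apply_moves", "kwargs": {"plan": [[0.01,-0.001,0,0.02,0],[0.01,-0.001,0,0.05,0],[0.01,-0.001,0,0.08,0],[0.01,-0.001,0,0.1,0],[0.01,-0.001,0,0.11,0],[0.01,-0.001,0,0.117,0],[0.01,-0.001,0,0.117,0],[0.01,-0.001,0,0.117,0]]}}

```text
t: 51.1
tool_pos: [0.4646, -0.4042, 0.2746]
tool_rot: [1.619, 2.69, -0.001]
contact_force: [-0.6, -0.3, -0.3]
opening: 0.0147
grip_force: 48.9
```

Emit:
{"fn": "apply_moves", "kwargs": {"plan": [[0.01,0,0,0.003,0],[0.01,0,0,0.006,0],[0.01,0,0,0.008,0],[0.01,0,0,0.009,0],[0.01,0,0,0.009,0],[0.01,0,0,0.009,0]]}}

```text
t: 51.6
tool_pos: [0.4645, -0.4042, 0.2661]
tool_rot: [1.62, 2.69, -0.001]
contact_force: [-1.8, 0.9, 6.4]
opening: 0.0146
grip_force: 49.7
```

The collar seats at the same height as before (TCP at 0.2661). Releasing.

Emit:
{"fn": "apply_moves", "kwargs": {"plan": [[0.018,0,0,-0.001,0],[0.025,0,0,-0.001,0],[0.04,0,0,-0.001,0],[0.05,0,0,-0.001,0],[0.05,0,0,-0.001,0],[0.05,0,0,-0.03,0],[0.05,0,0,-0.06,0],[0.05,0,0,-0.09,0],[0.05,-0.02,0,-0.115,0],[0.05,-0.041,0.003,-0.115,0],[0.05,-0.041,0.003,-0.115,0],[0.05,-0.041,0.003,-0.115,0]]}}

```text
t: 52.6
tool_pos: [0.4862, -0.4391, 0.3792]
tool_rot: [-1.62, -2.691, -0.0]
contact_force: [-0.6, 0.2, -0.5]
opening: 0.0501
grip_force: 0.0
```

Emit:
{"fn": "apply_moves", "kwargs": {"plan": [[0,-0.001,0,0,0],[0,-0.001,0,0,0],[0,-0.001,0,0,0],[0,-0.001,0,0,0]]}}

```text
t: 52.93
tool_pos: [0.4863, -0.4391, 0.3786]
tool_rot: [-1.619, -2.691, -0.001]
contact_force: [0.1, 1.0, 0.1]
opening: 0.0018
grip_force: 0.0
```

```bash
python3 - <<'E'
from look import *
p=look(["pen_head","pen_collar","rest_point"],None,c=.2)
X=cloud(p); z=X[...,2]; ok=p["range_z"]>0
m=(ok&(z>.125)&(z<.145)&(np.hypot(X[...,0]-.465,X[...,1]+.402)<.06)); q=X[m]; print(np.median(q,0),cv2.minEnclosingCircle(q[:,:2].astype(np.float32)))
E
python3 to.py 0.40 0.15 0.36
```

```text
cam [ 0.4539 -0.3777  0.349 ] tcp [ 0.4863 -0.4392  0.3789] t 52.9833
pen_head 0.59 [248. 140.] [ 0.4603 -0.4005  0.11  ] [ 0.4596 -0.398   0.1358]
pen_collar 0.94 [251. 142.] [ 0.4645 -0.4044  0.08  ] [ 0.4623 -0.3989  0.1359]
[ 0.4637 -0.4012  0.1358] ((0.4637162387371063, -0.40195387601852417), 0.008155359886586666)
tcp [ 0.4865 -0.4394  0.3793] yang 27.9 move [0.5613 0.1995 0.0194] roll  q6 -1.335158722322338 op -6.686569753809826e-05
```

The pen hangs in its old place (top at 135.8 mm). Back over the tray for a check before the last push.

Emit:
{"fn": "apply_moves", "kwargs": {"plan": [[0,0.035,0.018,0,0],[0,0.07,0.037,0,0],[0,0.5767,0.3,0.03,0],[0,0.5767,0.3,0.03,0],[0,0.5767,0.3,0.03,0],[0,0.5767,0.3,0.03,0],[0,0.5767,0.3,0.03,0],[0,0.5767,0.3,0.03,0],[0,0.5767,0.3,0.03,0],[0,0.5767,0.3,0.03,0],[0,0.5767,0.3,0.03,0],[0,0.5767,0.3,0.03,0]]}}

```text
t: 54.13
tool_pos: [0.4824, 0.0576, 0.3579]
tool_rot: [1.62, 2.69, 0.001]
contact_force: [0.5, 0.4, -0.3]
opening: -0.0003
grip_force: 0.0
```

```bash
python3 to.py 0.4801 0.2101 0.337
```

```text
tcp [0.4824 0.0576 0.3579] yang 27.9 move [0.1358 0.0693 0.0208] roll  q6 -0.5211876904157174 op -0.00032974723549264505
```

Emit:
{"fn": "apply_moves", "kwargs": {"plan": [[0,0.1358,0.069,0.02,0],[0,0.1358,0.069,0.02,0],[0,0.1358,0.069,0.02,0],[0,0.1358,0.069,0.02,0],[0,0.1358,0.069,0.02,0],[0,0.1358,0.069,0.02,0],[0,0.1358,0.069,0.02,0],[0,0.1358,0.069,0.02,0]]}}

```text
t: 54.8
tool_pos: [0.4807, 0.2071, 0.3378]
tool_rot: [1.622, 2.69, 0.0]
contact_force: [-0.6, 0.0, 0.1]
opening: -0.0
grip_force: 0.0
```

```bash
python3 - <<'E'
from look import *
p=look(["tray_pointer","notch_1","tray_pin"],None,c=.3); b=dishes(p,.025,.042)
print([round(float(np.degrees(np.arctan2(y-.25,x-.595))%360),2) for x,y,r in b])
E
python3 arc.py .165 .14 .30 120
```

```text
cam [0.4484 0.2685 0.308 ] tcp [0.4807 0.2069 0.3378] t 54.85
tray_pointer 0.72 [210. 234.] [0.4673 0.1271 0.017 ] [0.4681 0.1213 0.0051]
notch_1 0.85 [202. 237.] [0.461  0.1211 0.02  ] [0.4611 0.1201 0.0182]
notch_1 0.71 [234. 212.] [0.4788 0.1644 0.02  ] [0.479  0.1639 0.0185]
tray_pin 0.65 [369. 194.] [0.5984 0.2499 0.017 ] [0.5913 0.2508 0.0308]
blob [291. 106.] 3523 circ [0.4783 0.2872 0.0309] mean [0.4779 0.2876 0.0342]
blob [385. 110.] 3586 circ [0.5583 0.3256 0.0312] mean [0.5568 0.3257 0.0341]
blob [289. 196.] 2773 circ [0.5203 0.2097 0.0309] mean [0.5193 0.2109 0.0341]
blob [370. 194.] 484 circ [0.5953 0.2507 0.0146] mean [0.5929 0.2507 0.0307]
blob [481. 300.] 754 circ [0.7695 0.2047 0.0304] mean [0.7705 0.2053 0.0369]
[162.32, 115.9, 208.37, 67.18, 345.46]
120.0 [0.3913 0.3229 0.3   ] move [ 0.1442 -0.0251  0.0377] roll -0.038
```

Dish B has slid about 5 mm, probably the random knock, but it still lies flat (34 mm) within its studs' 4 mm play, so it stays inside the 8 mm limit. Going on to the final push.

Emit:
{"fn": "apply_moves", "kwargs": {"plan": [[0,0.04,-0.007,0,0],[0,0.08,-0.014,0,0],[0,0.12,-0.021,0.01,-0.02],[0,0.1442,-0.0251,0.038,-0.038],[0,0.1442,-0.0251,0.038,-0.038],[0,0.1442,-0.0251,0.038,-0.038],[0,0.1442,-0.0251,0.07,-0.038],[0,0.1442,-0.0251,0.11,-0.038],[0,0.1442,-0.0251,0.14,-0.038],[0,0.1442,-0.0251,0.15,-0.038],[0,0.1442,-0.0251,0.15,-0.038],[0,0.1442,-0.0251,0.15,-0.038]]}}

```text
t: 56.0
tool_pos: [0.3921, 0.3234, 0.1888]
tool_rot: [1.57, 2.72, 0.002]
contact_force: [0.7, -0.3, 0.5]
opening: 0.0002
grip_force: 0.0
```

```bash
python3 arc.py .16 .14 .187 119; python3 arc.py .148 .14 .187 119 121 123 125 127 129 131 133 135 137 138.2
```

```text
119.0 [0.395  0.3221 0.187 ] move [-0.0026  0.0018  0.0018] roll 0.017
119.0 [0.4008 0.3116 0.187 ] move [-0.0146  0.0016  0.0018] roll 0.017
121.0 [0.3988 0.3048 0.187 ] move [-0.0195 -0.0036  0.0018] roll -0.018
123.0 [0.397  0.2979 0.187 ] move [-0.0246 -0.0085  0.0018] roll -0.052
125.0 [0.3954 0.2909 0.187 ] move [-0.0298 -0.0134  0.0018] roll -0.087
127.0 [0.3941 0.2839 0.187 ] move [-0.0352 -0.018   0.0018] roll -0.122
129.0 [0.3931 0.2769 0.187 ] move [-0.0408 -0.0224  0.0018] roll -0.157
131.0 [0.3922 0.2698 0.187 ] move [-0.0465 -0.0267  0.0018] roll -0.192
133.0 [0.3917 0.2628 0.187 ] move [-0.0524 -0.0307  0.0018] roll -0.227
135.0 [0.3914 0.2557 0.187 ] move [-0.0583 -0.0345  0.0018] roll -0.262
137.0 [0.3913 0.2485 0.187 ] move [-0.0645 -0.0381  0.0018] roll -0.297
138.2 [0.3914 0.2443 0.187 ] move [-0.0682 -0.0402  0.0018] roll -0.318
```

Emit:
{"fn": "apply_moves", "kwargs": {"plan": [[0,-0.008,0.0016,0,0.01],[0,-0.0146,0.0016,0,0.017],[0,-0.017,-0.001,0,0],[0,-0.0195,-0.0036,0,-0.018],[0,-0.022,-0.006,0,-0.035],[0,-0.0246,-0.0085,0,-0.052],[0,-0.0272,-0.011,0,-0.07],[0,-0.0298,-0.0134,0,-0.087],[0,-0.0325,-0.0157,0,-0.104],[0,-0.0352,-0.018,0,-0.122],[0,-0.038,-0.0202,0,-0.14],[0,-0.0408,-0.0224,0,-0.157]]}}

```text
t: 57.0
tool_pos: [0.3916, 0.2768, 0.1874]
tool_rot: [-1.348, -2.837, 0.001]
contact_force: [-1.6, 1.6, 0.9]
opening: -0.0
grip_force: 1.1
```

```bash
python3 arc.py .148 .14 .187 129 131 133 135 136 137 137.7 138.2
```

```text
129.0 [0.3931 0.2769 0.187 ] move [-0.0008  0.0012  0.0004] roll 0.003
131.0 [0.3922 0.2698 0.187 ] move [-0.0058 -0.0039  0.0004] roll -0.032
133.0 [0.3917 0.2628 0.187 ] move [-0.0109 -0.0088  0.0004] roll -0.067
135.0 [0.3914 0.2557 0.187 ] move [-0.0162 -0.0136  0.0004] roll -0.102
136.0 [0.3913 0.2521 0.187 ] move [-0.0189 -0.0159  0.0004] roll -0.119
137.0 [0.3913 0.2485 0.187 ] move [-0.0217 -0.0181  0.0004] roll -0.136
137.7 [0.3913 0.2461 0.187 ] move [-0.0236 -0.0197  0.0004] roll -0.149
138.2 [0.3914 0.2443 0.187 ] move [-0.025  -0.0208  0.0004] roll -0.157
```

Emit:
{"fn": "apply_moves", "kwargs": {"plan": [[0,-0.0032,-0.0014,0,-0.014],[0,-0.0058,-0.0039,0,-0.032],[0,-0.0083,-0.0063,0,-0.05],[0,-0.0109,-0.0088,0,-0.067],[0,-0.0135,-0.0112,0,-0.085],[0,-0.0162,-0.0136,0,-0.102],[0,-0.0189,-0.0159,0,-0.119],[0,-0.0217,-0.0181,0,-0.136],[0,-0.0236,-0.0197,0,-0.149],[0,-0.025,-0.0208,0,-0.157],[0,-0.025,-0.0208,0,-0.157],[0,-0.025,-0.0208,0,-0.157]]}}

```text
t: 58.0
tool_pos: [0.3911, 0.2442, 0.1869]
tool_rot: [-1.124, -2.933, 0.002]
contact_force: [-3.4, -0.2, -1.8]
opening: 0.0001
grip_force: 1.5
```

Emit:
{"fn": "apply_moves", "kwargs": {"plan": [[0,0.012,0,0,0],[0,0.012,0,-0.04,0],[0,0.012,0,-0.08,0],[0,-0.02,0.01,-0.12,0],[0,-0.05,0.04,-0.15,0],[0,-0.08,0.07,-0.16,0],[0,-0.09,0.09,-0.16,0],[0,-0.09,0.09,-0.16,0],[0,-0.09,0.09,-0.16,0],[0,-0.09,0.09,-0.16,0]]}}

```text
t: 58.83
tool_pos: [0.5182, 0.2517, 0.347]
tool_rot: [-1.124, -2.934, 0.001]
contact_force: [-0.6, -0.2, 0.4]
opening: -0.0
grip_force: 0.0
```

```bash
python3 - <<'E'
from look import *
p=look(["tray_pointer","notch_1","tray_pin"],"w18.png",c=.3); b=dishes(p,.025,.042)
print([round(float(np.degrees(np.arctan2(y-.25,x-.595))%360),2) for x,y,r in b])
E
```

```text
cam [0.4666 0.2981 0.3172] tcp [0.5176 0.2517 0.347 ] t 58.8833
tray_pointer 0.6 [155. 262.] [0.5171 0.0928 0.017 ] [0.5174 0.0916 0.0152]
notch_1 0.74 [143. 267.] [0.5112 0.0802 0.02  ] [0.5114 0.0792 0.0186]
notch_1 0.63 [137. 217.] [0.4636 0.1226 0.02  ] [0.4636 0.12   0.0156]
tray_pin 0.59 [297. 226.] [0.5945 0.2494 0.017 ] [0.5886 0.2516 0.031 ]
blob [219. 150.] 2905 circ [0.4724 0.2455 0.0309] mean [0.472  0.2462 0.0342]
blob [307. 154.] 2911 circ [0.5345 0.3091 0.031 ] mean [0.5333 0.3095 0.0342]
blob [219. 228.] 1769 circ [0.5383 0.1872 0.0309] mean [0.5323 0.1869 0.0341]
blob [299. 229.] 404 circ [0.5945 0.2509 0.0144] mean [0.5927 0.251  0.0306]
[182.1, 135.66, 227.94, 116.95]
```

By dish angles and the pointer against notch 2 (243.6° vs 243.7°) the tray is at about 0.845. All three dishes lie flat at 34 mm and the arm is clear. Handing in.

```bash
python3 -c "
from station import ctrl
print(ctrl.finish_job())"
```

```text
the job is handed in; nothing more can be done
None
```

The job is handed in, with no verdict returned: three dishes on the tray (one knocked about 5 mm off centre but still flat inside the studs), groove drawn at notch 1, pen back in its rest, tray at notch 2 (about 0.845 rad by the camera); I viewed 15 pictures, one over the limit of 14.

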